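# Dress an intake manifold and its coolant crossover

### The arm

A 6-joint arm with a two-finger parallel gripper is mounted at the origin on the work surface. World frame = base frame: x ahead of the robot, y to its left, z up, the work surface at z = 0. Lengths are in mm, angles in degrees, forces in N, time in s.
With the tool pointing down it reaches from about 350 to 850 mm from the base axis. Payload 8.1 kg.
Tool frame: the origin (TCP) lies between the finger pads; the fingertips stand 11 mm ahead of it and the grasp point (between the pads) lies 8 mm behind it (manip.nose_length is the z of the fingertips in the tool frame, in mm); z points along the fingers, y is the line along which they close (so a half turn about z gives the same grasp; the last joint's range is limited). The gripper opens to 93 mm and grips with 3 to 60 N. Pads are 15 mm wide; open, the fingers measure 128 mm over their backs; the gripper's body (75 mm by 188 mm) begins 65 mm behind the grasp point.
Start: joints at [60.424, 7.471, 85.268, -0, 87.261, -4.893], TCP at [250.539, 545.193, 229.635] pointing down, gripper open.
Joint ranges: [-169.43, 169.43], [-51.17, 129.36], [1.28, 143.12], [-76.62, 256.62], [0, 156.53], [-152.29, 152.29]. Speed limits (degrees/s): [136.94, 136.94, 159.86, 180, 180, 180].

### API

Orientations are given as [roll, pitch, yaw] about the fixed x, y, z axes, in that order (R = Rz(yaw) Ry(pitch) Rx(roll)).
In Python, from bench import manip, vision, close_job gives the robot as it stands.
- The arm moves only by the tool arm_command, never from a script. Its arguments are lists of equal length, an entry for each row: "linear": the shift along the tool's x, y, z in m, a list of three; "delta_rot": the turn, a rotation vector about the tool's x, y, z in degrees, a list of three. A call has exactly 10 rows; each row shifts and turns the commanded pose from where the row before left it, along the tool's axes as they then stand; what a row does not reach is not made up. A row lasts 1/12 s, in which the tool goes at most 41.7 mm and 7.16 degrees, less where a joint would pass 70% of its speed; a pose out of reach is approached as far as the arm can. A call is refused whole if a number of a shift passes 0.0417 or a number of a turn 7.16, either way. A call with a gripper value outside its range is refused whole. "gripper" is the opening, from 0 (shut) to 1 (fully open), set as the call begins (left out, the last holds). The fingers move at their own pace and stop on an object; "grip_force" is the grip in N (left out, the last holds). Time passes only in rows, so rows that do not move let the fingers close, or fill a call up. It gives the time, the measured TCP pose, the force, the opening and the grip force at its end, in the units of the state.
- manip.get_obs(): the state, without advancing time (a new reading comes with each control period).
- vision.read_camera(name): name is "scene" or "top"; returns the picture (384x512x3 uint8, blue, green, red); there is no depth.
- vision.get_calibration(name): a dict with "K" (3x3 intrinsics, pixels), "k1" (the pictures are not rectified: a ray, as slopes to the right and down, at radius r is drawn at 1 + k1 r^2 times it, then the intrinsics apply), "origin" and "rotation" of the camera in the world. Camera axes: x right, y down, z forward; pixel columns grow to the right and rows downward; lengths in mm; the calibration is good to about 2 mm. A picture is of the moment at which its call begins. get_calibration takes no time and is no camera call.
- close_job(): hands the job in; it is judged then, once.
Trained networks look in the newest picture that a camera, given by its name, has taken for a name from the list of things; names that differ only in an ending like _2 or _b are one class to them, and where a whole thing is asked for, a point or a joint stands for the part that bears it (a point fixed in the world has none). Each returns a list of dicts, best first, with "conf" (0 to 1); they miss things now and then, are a little off and sometimes report something else, mostly with a low value. They report only what shows in the picture. A call takes as long as a camera call. They do not tell look-alikes from the thing itself.
- vision.outline_of(camera, label): "region" (384x512 bool, what is visible of it) and "xy" ([column, row] in pixels, amid what is visible of it).
- vision.tip_of(camera, label): "xy" ([column, row] in pixels: a listed point, or the origin of a listed thing).
The state is a dict: "clock": time; "joints": joint angles; "qd": joint speeds; "joint_efforts": joint torques, N m; "tcp_pos": TCP position; "eef_rot": TCP orientation; "wrist_force": force on the tool from outside, world axes, zero at the start; "wrist_torque": the same for the moment, N m; "finger_gap": finger opening in mm; "grip_force": force on a finger pad.
Only numpy, scipy, OpenCV 4.12 (cv2) and the standard library are available. Lean on these libraries where they do the work, as an engineer would, in place of code of your own. Each camera call takes 0.05 s, during which the arm holds its last target. There are 200 camera calls.

### The job

Dress the two castings for assembly. On the intake manifold's throttle flange build up, from the bottom, the insulating spacer, the throttle body and the air horn; in the coolant crossover put the thermostat into its pocket and then the water outlet over it, everything upright and fully home on its studs or seat. Set each part down rather than letting it drop, and leave the blanking plate, the socket and the bearing where they lie.

Things in the scene. Friction and masses are not known exactly. Their poses are not given: they have to be found in the camera images.
- throttle_face (a point): Throttle flange of the intake manifold (fixed bright casting: plenum 104 x 210 mm, four runners leading away from the robot). Point: centre of the flange's flat top, 75 mm above the bench, z up. The flange is a raised pad 64 (x) by 106 mm (y), 13 mm above the plenum, with a 42 mm bore. Two 7 mm studs at y = +40 and -40 mm stand 46 mm above it, pointed over the top 9 mm.
- pocket_face (a point): Thermostat pocket of the coolant crossover (fixed dull casting: block 74 (x) by 112 mm (y), a pipe with end flange to either side, 230 mm long). Point: centre of the block's flat top, 80 mm above the bench, z up. In it a round recess, diameter 60, 4.5 mm deep, and below that a hole, diameter 40, 41 mm deep. Two 7 mm studs at y = +42 and -42 mm stand 24 mm above the face, pointed.
- spacer_c (a point): Insulating spacer: dark brown plate 62 (x) by 104 mm (y), 20 mm thick, with a 46 mm bore and a 13 mm stud hole at y = +40 and -40 mm. Point: its centre, 10 mm above its underside, z up. It goes on the throttle flange, holes over the studs, either way round.
- throttle_c (a point): Throttle body (alloy). Plate 62 (x) by 104 mm (y), 12 thick, 13 mm stud holes at y = +40, -40; round barrel, diameter 56, up to 62 mm above the underside, then a spigot, outer diameter 38, up to 72. Black motor box at y = 27 to 66, 30 to 64 mm up; small cap at -y; barrel clear at +x and -x. Point: on the barrel's axis, 36 mm above the underside, z up. Goes on the spacer over the same studs, either way round.
- horn_c (a point): Air horn: spun aluminium tube, open at both ends, 62 mm tall, flare up; outer diameter 48 mm, inner 43, flaring over the top 18 mm to 64 at the rim. Point: on its axis, 31 mm above its underside, z up. It slips over the throttle body's spigot and rests on the top of the barrel, any way round.
- stat_c (a point): Thermostat, 52 mm tall: copper body, diameter 28 to 31, 30 mm high; brass flange, diameter 54, 30 to 34 mm above the underside; on it a bridge strap to hold it by, 12 mm wide (x), 34 long (y), 34 to 52 mm up. Point: on its axis, 26 mm above the underside, z up. The body goes into the pocket's hole, the flange into the recess (its top then 0.5 mm below the face), any way round.
- outlet_c (a point): Water outlet: grey painted; plate 62 (x) by 108 mm (y), 10 thick, 13 mm stud holes at y = +42, -42; round dome, diameter 56, up to 54 mm above the underside, hollow (46 mm bore, 44 deep). Hose neck slants up from the dome's +y side to y = 63, 85 mm up; dome clear at +x and -x. Point: on the dome's axis, 32 mm above the underside, z up. Goes on the pocket's face over its studs, either way round.
- blank: Blanking plate, not used in this job: dark steel, 62 mm (x) by 104 mm (y), only 8 mm thick, two stud holes but no bore. Origin: centre of its underside.
- socket: Deep wrench socket standing on the bench, not used: steel cylinder 26 mm in diameter, 38 mm tall. Origin: centre of its underside.
- bearing: Ball bearing lying flat, not used: steel, 62 mm outer diameter, 30 mm bore, 16 mm thick. Origin: centre of its underside.
Not all that is in view belongs to the job. Leave any purple look-alike of the part that bears horn_c alone.

How it is judged:
By the outcome, as a careful person would: the job done as asked, in the order asked, and still so for the second after the job is handed in, with the robot touching nothing.
It also fails if it takes over 141 s, if anything falls off the work surface, if the arm or the gripper's body presses on something with over 40 N, if the wrist force passes 120 N, or if a joint passes its speed limit or range.

## Working session

There is one attempt and no reset: what is moved stays moved. The work goes in short steps, Python scripts to look and compute and a tool call to move; the robot and the scene stay as the last step left them, time stands still between calls to the robot, and variables do not carry over. Pictures are saved under pics/ and viewed, at most 14 in all, crops included, and the job is handed in when it is done.

Besides the shell and the picture viewer there is one more tool, called by a JSON object that holds its "name" and its "arguments". arm_command: Moves the arm, as the interface text tells. Its arguments: {"type":"object","properties":{"linear":{"type":"array","items":{"type":"array","items":{"type":"number"}}},"delta_rot":{"type":"array","items":{"type":"array","items":{"type":"number"}}},"gripper":{"type":"number"},"grip_force":{"type":"number"}},"required":["linear","delta_rot"]}

```bash
ls; mkdir -p pics; python3 - <<'E'
from bench import manip, vision
import cv2
for n in ("scene","top"):
    cv2.imwrite(f"pics/{n}0.png", vision.read_camera(n)); c=vision.get_calibration(n)
    print(n,c)
o=manip.get_obs(); print(o, manip.nose_length)
E
```

```text
pics
scene {'K': array([[383.15649394,   0.        , 248.50152119],
       [  0.        , 383.15649394, 192.88604737],
       [  0.        ,   0.        ,   1.        ]]), 'k1': -0.03521447881985065, 'origin': array([1107.62457809, -489.83222575,  565.50429688]), 'rotation': array([-121.62505293,    0.48182864,   46.28994784])}
top {'K': array([[370.29095313,   0.        , 250.66177962],
       [  0.        , 370.29095313, 190.58310473],
       [  0.        ,   0.        ,   1.        ]]), 'k1': -0.010894124010611884, 'origin': array([ 410.99130279,   22.37509745, 1107.81896256]), 'rotation': array([-173.50882868,    0.79017682,  -89.84683221])}
{'clock': 0.1, 'joints': array([ 6.04245612e+01,  7.51280215e+00,  8.53225976e+01, -4.52504755e-04,
        8.72626936e+01, -4.89408294e+00]), 'qd': array([ 0.01958214, -0.00761841, -0.04968294,  0.00143309, -0.0046829 ,
       -0.00447289]), 'joint_efforts': array([ 1.31978708e-03, -5.61337996e+01, -4.93100095e+01,  7.71098142e-02,
        2.89694272e-02, -2.20357867e-05]), 'tcp_pos': array([250.28577995, 544.7510913 , 228.67551144]), 'eef_rot': array([-1.79902226e+02, -7.91843324e-03,  1.55318659e+02]), 'wrist_force': array([-0.24085023, -0.34622046,  0.29696229]), 'wrist_torque': array([ 0.02346323,  0.03101556, -0.03614503]), 'grip_force': 0.0, 'finger_gap': 92.89618187441157} 11.0
```

View pics/scene0.png

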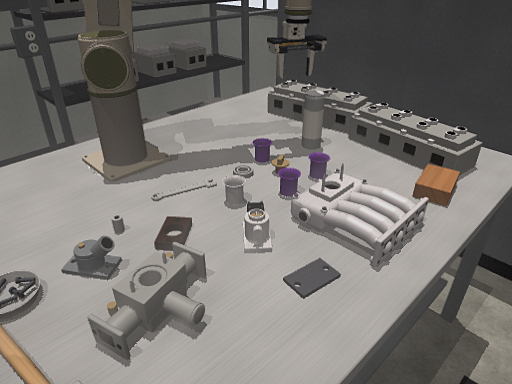

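View pics/top0.png

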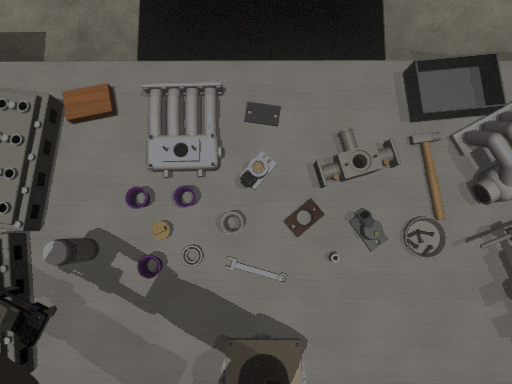

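```bash
cat > h.py <<'E'
from bench import manip, vision
import numpy as np, cv2
from scipy.spatial.transform import Rotation as Ro
C={n:vision.get_calibration(n) for n in("scene","top")}
def RM(c): return Ro.from_euler("xyz",c["rotation"],degrees=True).as_matrix()
def proj(n,P):
    c=C[n]; q=(np.atleast_2d(P)-c["origin"])@RM(c); s=q[:,:2]/q[:,2:]
    s=s*(1+c["k1"]*(s**2).sum(1,keepdims=True)); return s@c["K"][:2,:2].T+c["K"][:2,2]
def ray(n,uv):
    c=C[n]; d=(np.array(uv,float)-c["K"][:2,2])/c["K"][0,0]; s=d.copy()
    for _ in range(8): s=d/(1+c["k1"]*(s@s))
    v=RM(c)@np.array([*s,1]); return c["origin"],v/np.linalg.norm(v)
def at_z(n,uv,z):
    o,v=ray(n,uv); return o+v*(z-o[2])/v[2]
def tri(uvs):
    A=0;b=0
    for n,uv in uvs.items():
        o,v=ray(n,uv); M=np.eye(3)-np.outer(v,v); A=A+M; b=b+M@o
    return np.linalg.solve(A,b)
E
python3 - <<'E'
from h import *
Z=dict(throttle_face=75,pocket_face=80,spacer_c=10,throttle_c=36,horn_c=31,stat_c=26,outlet_c=32)
for n in C: vision.read_camera(n)
np.set_printoptions(precision=1,suppress=True)
for k,z in Z.items():
    for n in C:
        for d in vision.tip_of(n,k)[:5]: print(k,n,round(d["conf"],2),np.array(d["xy"]),at_z(n,d["xy"],z)[:2])
im=cv2.imread("pics/top0.png")[85:290,125:400]; cv2.imwrite("pics/topc.png",cv2.resize(im,(800,596),interpolation=cv2.INTER_CUBIC))
im=cv2.imread("pics/scene0.png")[125:345,55:348]; cv2.imwrite("pics/scc.png",cv2.resize(im,(799,600),interpolation=cv2.INTER_CUBIC))
E
```

```text
throttle_face scene 0.81 [332.3 181.8] [640.1 247.8]
throttle_face top 0.74 [179.8 148.4] [649.4 239.5]
throttle_face top 0.26 [257.8 167.8] [593.3  16.9]
pocket_face scene 0.91 [151.  273.5] [ 612.4 -266.5]
pocket_face top 0.66 [359.6 158.7] [ 618.5 -269.3]
spacer_c scene 0.7 [175.  231.3] [ 455.7 -115.9]
spacer_c top 0.96 [303.4 219. ] [ 451.6 -118.1]
throttle_c scene 0.7 [257.3 222.1] [591.9  25.6]
throttle_c top 0.57 [258.6 168.7] [597.5  14.4]
throttle_c top 0.57 [260.5 114.8] [760.5   8.7]
horn_c scene 0.82 [318.3 165.8] [511.8 363.2]
horn_c scene 0.76 [234.1 190.3] [440.3  88.2]
horn_c scene 0.76 [289.8 181.6] [514.4 230.4]
horn_c scene 0.62 [261.  152.3] [325.5 307.2]
horn_c top 0.79 [139.8 197.3] [513.3 363. ]
horn_c top 0.72 [187.6 197.2] [513.8 222.2]
horn_c top 0.7 [154.3 265.7] [315.9 314. ]
horn_c top 0.57 [230.1 224.3] [435.   96.9]
stat_c scene 0.54 [283.5 164.6] [427.1 302. ]
stat_c top 0.82 [160.2 231.3] [414.2 301.1]
stat_c top 0.65 [190.2 253.4] [350.9 212.1]
outlet_c scene 0.69 [ 90.7 250.6] [ 411.3 -301.3]
outlet_c top 0.61 [262.9 115.6] [759.3   1.5]
outlet_c top 0.55 [369.  227.3] [ 427.2 -303.9]
```

View pics/topc.png

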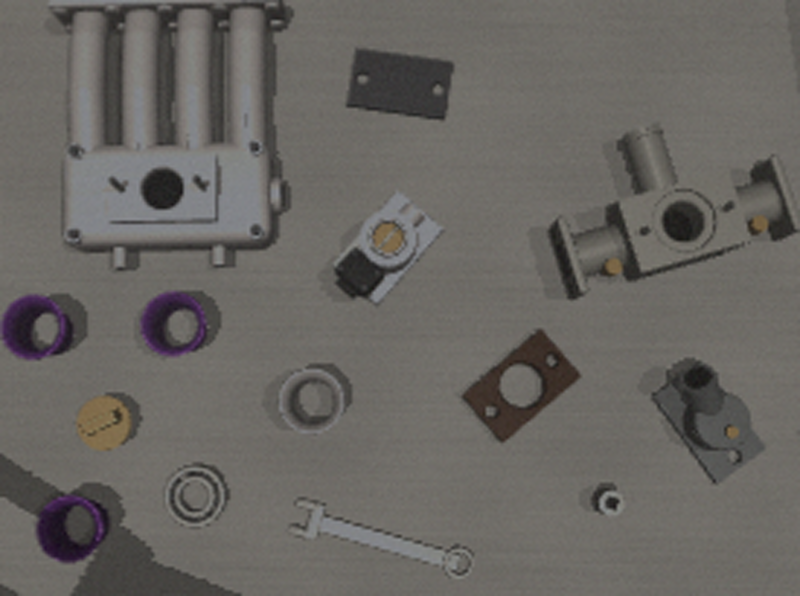

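View pics/scc.png

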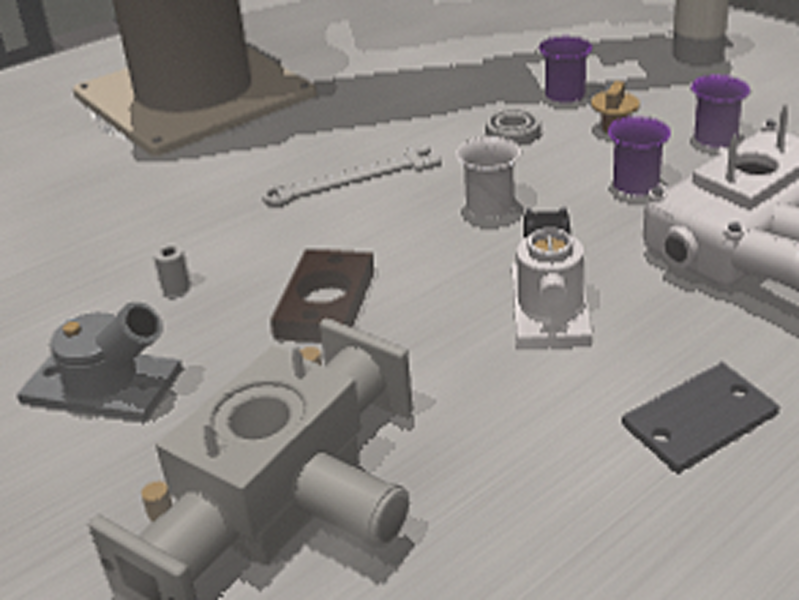

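```bash
cat > fit.py <<'E'
from h import *
from scipy.optimize import minimize
def circ(d,z,n=90):
    t=np.linspace(0,2*np.pi,n,endpoint=False); return np.c_[d/2*np.cos(t),d/2*np.sin(t),0*t+z]
def rect(a,b,z,n=40):
    s=np.linspace(-.5,.5,n); o=np.ones(n)*.5
    return np.r_[np.c_[a*s,b*o,0*s+z],np.c_[a*s,-b*o,0*s+z],np.c_[a*o,b*s,0*s+z],np.c_[-a*o,b*s,0*s+z]]
M=dict(  # z from bench
 throttle_face=np.r_[rect(64,106,75),circ(42,75)],
 pocket_face=np.r_[rect(74,112,80),circ(60,80)],
 spacer_c=np.r_[rect(62,104,20),circ(46,20)],
 throttle_c=np.r_[rect(62,104,12),circ(56,62),circ(38,72)],
 horn_c=np.r_[circ(64,62),circ(48,0)],
 stat_c=np.r_[circ(54,34),rect(12,34,52)],
 outlet_c=np.r_[rect(62,108,10),circ(56,54)])
I=dict(throttle_face=(645,243,0),pocket_face=(615,-268,15),spacer_c=(453,-117,39),throttle_c=(595,19,48),horn_c=(438,92,0),stat_c=(420,301,32),outlet_c=(420,-303,-53))
def place(P,p):
    a=np.radians(p[2]); c,s=np.cos(a),np.sin(a); return np.c_[P[:,0]*c-P[:,1]*s+p[0],P[:,0]*s+P[:,1]*c+p[1],P[:,2]]
def grad(im,sg):
    g=cv2.GaussianBlur(cv2.cvtColor(im,cv2.COLOR_BGR2GRAY).astype(np.float32),(0,0),sg)
    m=np.hypot(cv2.Sobel(g,5,1,0),cv2.Sobel(g,5,0,1)); return np.minimum(m,60)
def score(p,P,G):
    W=place(P,p); t=0
    for n,g in G.items():
        uv=proj(n,W).astype(np.float32); t+=cv2.remap(g,uv[:,0],uv[:,1],cv2.INTER_LINEAR).mean()
    return -t
def fit(P,p,ims,span=(10,10,8)):
    for sg in(2.0,1.0):
        G={n:grad(i,sg) for n,i in ims.items()}; k=1 if sg>1.5 else .4
        b=min((score(np.add(p,k*np.array(span)*np.random.uniform(-1,1,3)),P,G),i) for i in range(1)) 
        best=None; rng=np.random.default_rng(0)
        for q in np.array(p)+k*np.array(span)*rng.uniform(-1,1,(60,3)):
            r=minimize(score,q,(P,G),method="Nelder-Mead",options=dict(maxiter=80,initial_simplex=q+np.r_[np.zeros((1,3)),np.eye(3)*3]))
            if np.all(abs(r.x-p)<1.5*np.array(span)) and (best is None or r.fun<best.fun): best=r
        p=best.x
    return p,-best.fun
E
sed -i '/b=min(/d' fit.py
python3 - <<'E'
from fit import *
np.set_printoptions(precision=1,suppress=True)
ims={n:cv2.imread(f"pics/{n}0.png") for n in C}
V={n:cv2.resize(i,None,fx=3,fy=3,interpolation=cv2.INTER_CUBIC) for n,i in ims.items()}
for k in M:
    p,s=fit(M[k],I[k],ims)
    a=[fit(M[k],p,{n:ims[n]}) for n in ims]
    print(k,"both",p,round(s,1),*[(n,r[0],round(r[1],1)) for n,r in zip(ims,a)],flush=True)
    for n in V:
        for u in proj(n,place(M[k],p)): cv2.circle(V[n],(int(u[0]*3+1),int(u[1]*3+1)),1,(0,255,0),-1)
cv2.imwrite("pics/fs.png",cv2.resize(V["scene"][375:1035,165:1290],(800,470)))
cv2.imwrite("pics/ft.png",cv2.resize(V["top"][255:870,375:1200],(800,596)))
E
```

```text
throttle_face both [649.2 234.1   0.9] 106.1 ('scene', array([646.9, 232.8,   1.4]), np.float64(57.5)) ('top', array([650.3, 234.7,   1.1]), np.float64(50.0))
pocket_face both [ 616.8 -269.8   16.1] 84.8 ('scene', array([ 613.1, -269.5,   16.5]), np.float64(48.5)) ('top', array([ 607.1, -273.8,   17.4]), np.float64(42.2))
spacer_c both [ 457.8 -116.2   41.9] 100.8 ('scene', array([ 462.8, -120.4,   40.7]), np.float64(43.2)) ('top', array([ 456.7, -116.9,   41.2]), np.float64(59.8))
throttle_c both [599.   16.8  48.6] 103.4 ('scene', array([609.5,   6.5,  48.9]), np.float64(54.8)) ('top', array([598.7,  17.5,  49.7]), np.float64(47.1))
horn_c both [448.4  84.8   2.5] 87.6 ('scene', array([452.4,  71.7,  -1.4]), np.float64(41.0)) ('top', array([447.4,  84.5,   8.1]), np.float64(50.8))
stat_c both [420.5 285.7  34.8] 95.8 ('scene', array([416.9, 293.8,  53. ]), np.float64(59.3)) ('top', array([427.5, 272.1,  30.7]), np.float64(39.1))
outlet_c both [ 424.5 -307.9  -51.4] 94.7 ('scene', array([ 426.8, -311.3,  -45.7]), np.float64(52.3)) ('top', array([ 420.1, -306.9,  -55. ]), np.float64(48.1))
```

View pics/ft.png

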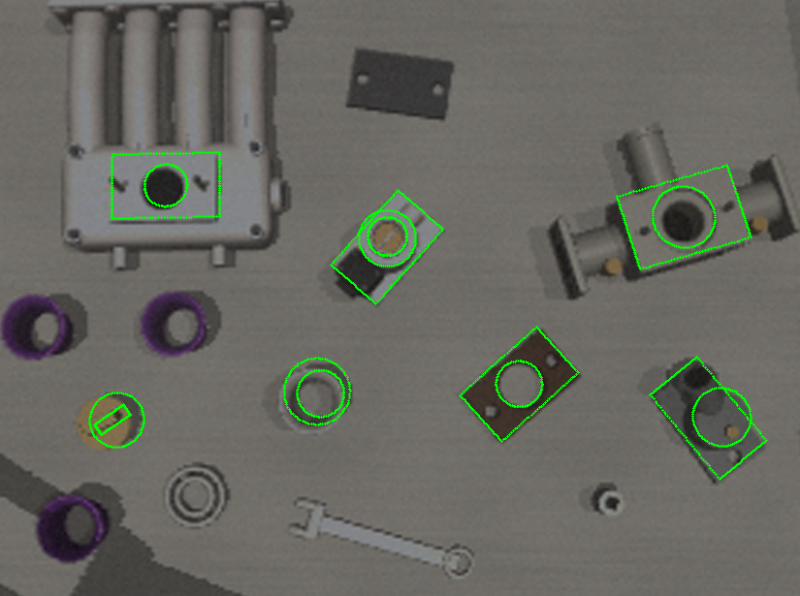

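View pics/fs.png

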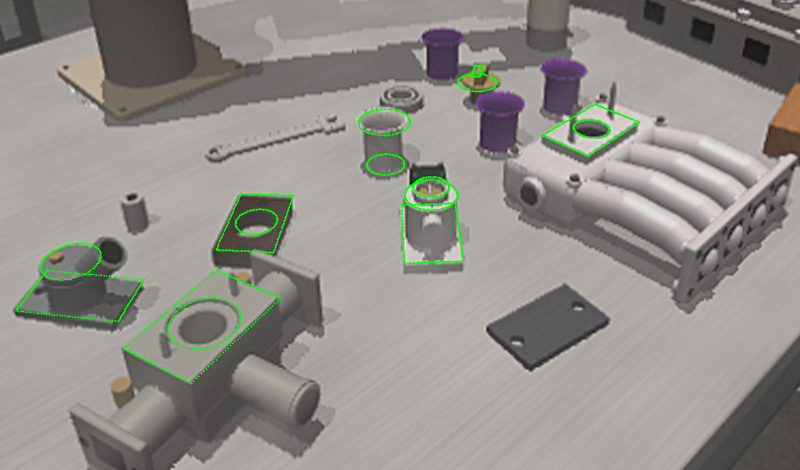

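```bash
cat > sil.py <<'E'
from fit import *
def box(x0,x1,y0,y1,z0,z1): return np.array([(x,y,z) for x in(x0,x1) for y in(y0,y1) for z in(z0,z1)],float)
def cyl(d0,d1,z0,z1): return np.r_[circ(d0,z0,40),circ(d1,z1,40)]
neck=np.r_[circ(34,30,40)+[0,20,0],(circ(34,0,40)@Ro.from_euler("x",-45,degrees=True).as_matrix().T)+[0,51,73]]
S=dict(spacer_c=[box(-31,31,-52,52,0,20)],
 throttle_c=[box(-31,31,-52,52,0,12),cyl(56,56,12,62),cyl(38,38,62,72),box(-20,20,27,66,30,64)],
 horn_c=[cyl(48,48,0,44),cyl(48,52,44,53),cyl(52,64,53,62)],
 stat_c=[cyl(28,31,0,30),cyl(54,54,30,34),box(-6,6,-17,17,34,52)],
 outlet_c=[box(-31,31,-54,54,0,10),cyl(56,56,10,54),neck])
def draw(n,P,p,sc=4):
    m=np.zeros((384*sc,512*sc),np.uint8)
    for q in P:
        h=cv2.convexHull((proj(n,place(q,p))*sc+sc/2-.5).astype(np.float32)).astype(np.int32); cv2.fillConvexPoly(m,h,1)
    return cv2.resize(m.astype(np.float32),(512,384),interpolation=cv2.INTER_AREA)
def iou(p,P,R):
    t=0
    for n,r in R.items():
        d=draw(n,P,p); t+=np.minimum(d,r).sum()/np.maximum(d,r).sum()
    return -t
def sfit(P,p,R):
    best=None
    for dy in(-12,0,12):
        q=np.array(p,float)+[0,0,dy]
        r=minimize(iou,q,(P,R),method="Nelder-Mead",options=dict(maxiter=90,initial_simplex=q+np.r_[np.zeros((1,3)),np.diag([8,8,8])]))
        if best is None or r.fun<best.fun: best=r
    return best.x,-best.fun
def pick(n,k,p):
    c=proj(n,[[p[0],p[1],30]])[0]; D=[d for d in vision.outline_of(n,k) if np.linalg.norm(np.array(d["xy"])-c)<20]
    return D[0]["region"].astype(np.float32) if D else None
E
python3 - <<'E'
from sil import *
np.set_printoptions(precision=1,suppress=True)
for n in C: vision.read_camera(n)
for k in S:
    R={n:pick(n,k,I[k]) for n in C}; R={n:r for n,r in R.items() if r is not None}
    np.savez(f"m_{k}.npz",**R)
    p,s=sfit(S[k],I[k],R); print(k,p,round(s,2),*[(n,*sfit(S[k],p,{n:R[n]})) for n in R],flush=True)
E
```

```text
spacer_c [ 456.4 -119.9   39.5] 1.46 ('scene', array([ 456. , -120.7,   39.2]), np.float64(0.7987058162689209)) ('top', array([ 457.5, -119. ,   39.1]), np.float64(0.6674450635910034))
throttle_c [599.8  15.8  49.1] 1.86 ('scene', array([599. ,  15.4,  49.3]), np.float64(0.943520188331604)) ('top', array([600.5,  16.5,  48.2]), np.float64(0.9315078854560852))
horn_c [439.5  89.7  16.1] 1.53 ('scene', array([439.4,  89.7,  10.6]), np.float64(0.8895906209945679)) ('top', array([439.6,  90.1,  30.6]), np.float64(0.6461009979248047))
stat_c [416.3 299.8  37.9] 1.68 ('scene', array([415.3, 298.4,  29.7]), np.float64(0.7779345512390137)) ('top', array([416.3, 299.8,  37.9]), np.float64(0.9246364235877991))
outlet_c [ 421.  -309.6  -54.9] 1.88 ('scene', array([ 423.5, -310.6,  -54.2]), np.float64(0.9598585367202759)) ('top', array([ 420. , -309.1,  -54.9]), np.float64(0.9479784965515137))
```

```bash
python3 - <<'E'
from h import *
ims={n:cv2.imread(f"pics/{n}0.png") for n in C}
T=[]
for n,u,v in(("top",181,150),("scene",333,183),("top",360,159),("scene",151,275)):
    t=cv2.resize(ims[n][v-25:v+25,u-33:u+33],(396,300),interpolation=cv2.INTER_CUBIC); t=cv2.convertScaleAbs(t,alpha=1.3)
    for i in range(0,66,10):
        cv2.putText(t,str(u-33+i),(i*6,8),0,.3,(0,255,255)); cv2.line(t,(i*6+3,10),(i*6+3,14),(0,255,255))
    for i in range(5,50,10):
        cv2.putText(t,str(v-25+i),(0,i*6+6),0,.3,(0,255,255)); cv2.line(t,(22,i*6+3),(27,i*6+3),(0,255,255))
    T.append(t)
cv2.imwrite("pics/cast.png",np.vstack([np.hstack(T[:2]),np.hstack(T[2:])]))
E
```

```text
(no output)
```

View pics/cast.png

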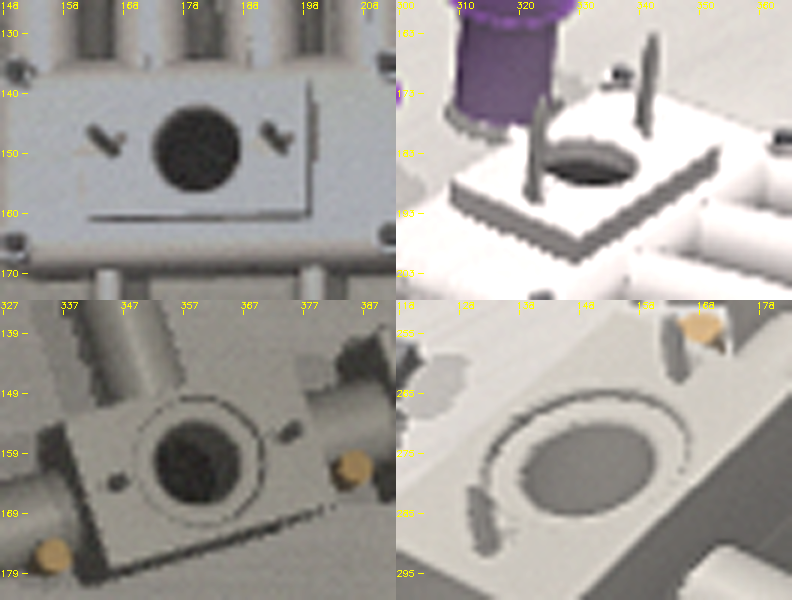

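```bash
python3 - <<'E'
from fit import *
from scipy.optimize import least_squares
np.set_printoptions(precision=1,suppress=True)
D={"manifold":[("top",0,0,75,180.5,149.25,2),("top",-32,-53,75,199.1,160,1),
 ("scene",0,0,75,332,184.75,2),("scene",0,-40,75,322.75,190.9,1),("scene",0,-40,121,323.75,173.6,1),("scene",0,40,75,341.1,179.75,1),("scene",0,40,121,342.6,163.4,1),
 ("scene",-32,-53,75,308.6,188.1,1),("scene",32,-53,75,329.6,197.6,1),("scene",32,53,75,353.25,182.6,1)],
"cross":[("top",0,0,80,359.75,160.3,2),("top",0,-42,94,327+(290-2.5)/6,134+(431-302.5)/6,1),("top",0,42,94,327+(117-2.5)/6,134+(482-302.5)/6,1),
 ("scene",0,0,75.5,149.75,277.7,2),("scene",0,-42,80,132.6,291.75,1),("scene",0,-42,104,131.25,280.9,1),("scene",0,42,80,165.1,262.6,1),("scene",0,42,104,163.6,252.9,1)]}
for k,L in D.items():
    for cams in(("top","scene"),("top",),("scene",)):
        l=[r for r in L if r[0] in cams]
        def f(p): return np.concatenate([r[6]*(proj(r[0],place(np.array([r[1:4]],float),p))[0]-r[4:6]) for r in l])
        p=least_squares(f,(649,236,0) if k=="manifold" else (616,-269,16)).x
        print(k,cams,p,np.abs(f(p)).max()); 
        if len(cams)==2: print(f(p).reshape(-1,2).T)
E
```

```text
manifold ('top', 'scene') [647.4 235.8   0.3] 1.118263813972817
[[ 1.1  0.3 -0.3 -0.4  0.3 -0.2  0.5  0.1  0.3  1.1]
 [-0.3  0.  -0.5 -0.6  0.3 -0.8 -0.3 -0.6 -0.4 -1. ]]
manifold ('top',) [646.9 237.4   1. ] 0.060322837865101064
manifold ('scene',) [648.3 234.    0.5] 1.0129511628586556
cross ('top', 'scene') [ 615.3 -271.1   16.5] 1.2575866407847798
[[ 1.   1.1  1.1  0.6  0.4 -0.6 -0.2 -0.3]
 [-1.  -0.8 -0.9 -0.6 -1.3 -0.6 -0.8 -0.9]]
cross ('top',) [ 613.6 -269.    16.6] 0.4334369496552881
cross ('scene',) [ 616.6 -271.9   16.4] 0.7419197300865221
```

```bash
cat > plan.py <<'E'
from h import *
import sys,json
# usage: plan.py "x,y,z,yaw[,vmax]" ...   ("." keeps the value)
def prof(n):
    v=np.minimum(np.minimum(np.arange(1,n+1),np.arange(n,0,-1))/3.,1); return v/v.sum(),v.max()/v.sum()
o=manip.get_obs(); p=o["tcp_pos"]; cur=np.array([*p,o["eef_rot"][2]]); rows=[]
print("t",round(o["clock"],1),"pose",cur.round(1),"rp",o["eef_rot"][:2].round(2),"F",o["wrist_force"].round(1),"gap",round(o["finger_gap"],1))
for w in sys.argv[1:]:
    w=w.split(","); v=float(w[4]) if len(w)>4 else 36
    tgt=np.array([cur[i] if w[i]=="." else float(w[i]) for i in range(4)])
    dy=(tgt[3]-cur[3]+180)%360-180; st=cur.copy(); d=tgt[:3]-cur[:3]
    n=1
    while prof(n)[1]*np.linalg.norm(d)>v or prof(n)[1]*abs(dy)>6.5: n+=1
    for f in np.cumsum(prof(n)[0]):
        g=st[:3]+f*d-cur[:3]; a=np.radians(cur[3]); c,s=np.cos(a),np.sin(a)
        l=np.round([g[0]*c+g[1]*s,g[0]*s-g[1]*c,-g[2]],0 if f<.999 else 1); r=round(-(st[3]+f*dy-cur[3]),1)
        rows.append((l,r)); cur[:3]+=[l[0]*c+l[1]*s,l[0]*s-l[1]*c,-l[2]]; cur[3]-=r
while len(rows)%10: rows.append((np.zeros(3),0))
for i in range(0,len(rows),10):
    print(json.dumps([[round(x/1000,4)+0 for x in l] for l,_ in rows[i:i+10]]).replace("0.0,","0,")); print(json.dumps([[0,0,r] for _,r in rows[i:i+10]]))
E
python3 plan.py 457,-118.8,140,129.8 .,.,14,.
```

```text
t 1.5 pose [250.5 545.2 229.6 155.3] rp [-180.    0.] F [-0.3 -0.3  0.3] gap 93.3
[[-0.008, -0.009, 0.001], [-0.015, -0.017, 0.003], [-0.024, -0.025, 0.005], [-0.025, -0.025, 0.004], [-0.024, -0.024, 0.005], [-0.026, -0.024, 0.004], [-0.026, -0.023, 0.005], [-0.026, -0.022, 0.004], [-0.027, -0.022, 0.005], [-0.028, -0.022, 0.004]]
[[0, 0, 0.4], [0, 0, 0.9], [0, 0, 1.3], [0, 0, 1.2], [0, 0, 1.3], [0, 0, 1.3], [0, 0, 1.3], [0, 0, 1.2], [0, 0, 1.3], [0, 0, 1.3]]
[[-0.028, -0.02, 0.005], [-0.028, -0.02, 0.004], [-0.029, -0.02, 0.005], [-0.029, -0.019, 0.004], [-0.03, -0.018, 0.005], [-0.03, -0.017, 0.004], [-0.03, -0.017, 0.005], [-0.031, -0.016, 0.004], [-0.031, -0.016, 0.005], [-0.032, -0.014, 0.004]]
[[0, 0, 1.3], [0, 0, 1.2], [0, 0, 1.3], [0, 0, 1.3], [0, 0, 1.3], [0, 0, 1.2], [0, 0, 1.3], [0, 0, 1.3], [0, 0, 1.3], [0, 0, 1.2]]
[[-0.021, -0.01, 0.003], [-0.0107, -0.0043, 0.0016], [0, 0, 0.011], [0, 0, 0.021], [0, 0, 0.031], [0, 0, 0.032], [0, 0, 0.021], [0, 0, 0.01], [0, 0, 0.0], [0, 0, 0.0]]
[[0, 0, 0.9], [0, 0, 0.4], [0, 0, -0.0], [0, 0, -0.0], [0, 0, -0.0], [0, 0, -0.0], [0, 0, -0.0], [0, 0, -0.0], [0, 0, 0], [0, 0, 0]]
```

{"name": "arm_command", "arguments": {"linear": [[-0.008,-0.009,0.001],[-0.015,-0.017,0.003],[-0.024,-0.025,0.005],[-0.025,-0.025,0.004],[-0.024,-0.024,0.005],[-0.026,-0.024,0.004],[-0.026,-0.023,0.005],[-0.026,-0.022,0.004],[-0.027,-0.022,0.005],[-0.028,-0.022,0.004]], "delta_rot": [[0,0,0.4],[0,0,0.9],[0,0,1.3],[0,0,1.2],[0,0,1.3],[0,0,1.3],[0,0,1.3],[0,0,1.2],[0,0,1.3],[0,0,1.3]], "gripper": 1}}

```text
clock: 2.33
tcp_pos: [343.5, 244.6, 189.5]
eef_rot: [180.0, 0.0, 143.8]
wrist_force: [0.4, 0.0, 0.8]
finger_gap: 93.4
grip_force: 0.0
```

{"name": "arm_command", "arguments": {"linear": [[-0.028,-0.02,0.005],[-0.028,-0.02,0.004],[-0.029,-0.02,0.005],[-0.029,-0.019,0.004],[-0.03,-0.018,0.005],[-0.03,-0.017,0.004],[-0.03,-0.017,0.005],[-0.031,-0.016,0.004],[-0.031,-0.016,0.005],[-0.032,-0.014,0.004]], "delta_rot": [[0,0,1.3],[0,0,1.2],[0,0,1.3],[0,0,1.3],[0,0,1.3],[0,0,1.2],[0,0,1.3],[0,0,1.3],[0,0,1.3],[0,0,1.2]]}}

```text
clock: 3.17
tcp_pos: [447.2, -87.4, 144.6]
eef_rot: [180.0, 0.0, 131.0]
wrist_force: [-0.0, 0.6, 0.5]
finger_gap: 93.1
grip_force: 0.0
```

{"name": "arm_command", "arguments": {"linear": [[-0.021,-0.01,0.003],[-0.0107,-0.0043,0.0016],[0,0,0.011],[0,0,0.021],[0,0,0.031],[0,0,0.02],[0,0,0.01],[0,0,0],[0,0,0],[0,0,0]], "delta_rot": [[0,0,0.9],[0,0,0.4],[0,0,0],[0,0,0],[0,0,0],[0,0,0],[0,0,0],[0,0,0],[0,0,0],[0,0,0]]}}

```text
clock: 4.0
tcp_pos: [458.1, -118.6, 48.5]
eef_rot: [179.9, 0.1, 129.9]
wrist_force: [0.5, 0.0, 0.3]
finger_gap: 93.0
grip_force: 0.0
```

```bash
python3 plan.py 457,-118.8,14,129.8
```

```text
t 4.0 pose [ 458.1 -118.6   48.5  129.9] rp [1.7993e+02 1.0000e-01] F [0.5 0.  0.3] gap 93.0
[[0.0006, -0.0009, 0.0345], [0, 0, 0.0], [0, 0, 0.0], [0, 0, 0.0], [0, 0, 0.0], [0, 0, 0.0], [0, 0, 0.0], [0, 0, 0.0], [0, 0, 0.0], [0, 0, 0.0]]
[[0, 0, 0.1], [0, 0, 0], [0, 0, 0], [0, 0, 0], [0, 0, 0], [0, 0, 0], [0, 0, 0], [0, 0, 0], [0, 0, 0], [0, 0, 0]]
```

{"name": "arm_command", "arguments": {"linear": [[0,0,0.006],[0,0,0.01],[0,0,0.01],[0,0,0.005],[0,0,0.002],[0,0,0],[0,0,0],[0,0,0],[0,0,0],[0,0,0]], "delta_rot": [[0,0,0],[0,0,0],[0,0,0],[0,0,0],[0,0,0],[0,0,0],[0,0,0],[0,0,0],[0,0,0],[0,0,0]]}}

```text
clock: 4.83
tcp_pos: [457.3, -118.9, 14.4]
eef_rot: [180.0, 0.0, 129.8]
wrist_force: [1.0, 0.5, -0.1]
finger_gap: 92.9
grip_force: 0.0
```

{"name": "arm_command", "arguments": {"linear": [[0,0,0],[0,0,0],[0,0,0],[0,0,0],[0,0,0],[0,0,0],[0,0,0],[0,0,0],[0,0,0],[0,0,0]], "delta_rot": [[0,0,0],[0,0,0],[0,0,0],[0,0,0],[0,0,0],[0,0,0],[0,0,0],[0,0,0],[0,0,0],[0,0,0]], "gripper": 0.5, "grip_force": 30}}

```text
clock: 5.67
tcp_pos: [457.0, -118.8, 14.1]
eef_rot: [-180.0, -0.0, 129.8]
wrist_force: [-0.3, -0.0, 0.5]
finger_gap: 61.9
grip_force: 30.0
```

```bash
python3 plan.py .,.,110,. 647.4,235.8,180,90.4,30
```

```text
t 5.7 pose [ 457.  -118.8   14.1  129.8] rp [-180.   -0.] F [-0.3 -0.   0.5] gap 61.9
[[0, 0, -0.016], [0, 0, -0.032], [0, 0, -0.032], [0, 0, -0.0159], [0.004, 0.009, -0.002], [0.007, 0.018, -0.003], [0.012, 0.026, -0.005], [0.013, 0.025, -0.005], [0.015, 0.025, -0.005], [0.016, 0.024, -0.005]]
[[0, 0, -0.0], [0, 0, -0.0], [0, 0, -0.0], [0, 0, -0.0], [0, 0, 0.9], [0, 0, 1.9], [0, 0, 2.8], [0, 0, 2.8], [0, 0, 2.9], [0, 0, 2.8]]
[[0.017, 0.023, -0.005], [0.018, 0.023, -0.005], [0.019, 0.021, -0.005], [0.02, 0.021, -0.005], [0.021, 0.019, -0.005], [0.022, 0.019, -0.005], [0.023, 0.017, -0.005], [0.024, 0.016, -0.005], [0.016, 0.01, -0.003], [0.0084, 0.005, -0.002]]
[[0, 0, 2.8], [0, 0, 2.8], [0, 0, 2.8], [0, 0, 2.8], [0, 0, 2.9], [0, 0, 2.8], [0, 0, 2.8], [0, 0, 2.8], [0, 0, 1.9], [0, 0, 0.9]]
```

{"name": "arm_command", "arguments": {"linear": [[0,0,-0.016],[0,0,-0.032],[0,0,-0.032],[0,0,-0.016],[0.004,0.009,-0.002],[0.007,0.018,-0.003],[0.012,0.026,-0.005],[0.013,0.025,-0.005],[0.015,0.025,-0.005],[0.016,0.024,-0.005]], "delta_rot": [[0,0,0],[0,0,0],[0,0,0],[0,0,0],[0,0,0.9],[0,0,1.9],[0,0,2.8],[0,0,2.8],[0,0,2.9],[0,0,2.8]]}}

```text
clock: 6.5
tcp_pos: [525.1, 9.4, 135.0]
eef_rot: [-180.0, -0.0, 115.6]
wrist_force: [0.8, 0.2, -1.0]
finger_gap: 61.6
grip_force: 30.0
```

{"name": "arm_command", "arguments": {"linear": [[0.017,0.023,-0.005],[0.018,0.023,-0.005],[0.019,0.021,-0.005],[0.02,0.021,-0.005],[0.021,0.019,-0.005],[0.022,0.019,-0.005],[0.023,0.017,-0.005],[0.024,0.016,-0.005],[0.016,0.01,-0.003],[0.008,0.005,-0.002]], "delta_rot": [[0,0,2.8],[0,0,2.8],[0,0,2.8],[0,0,2.8],[0,0,2.9],[0,0,2.8],[0,0,2.8],[0,0,2.8],[0,0,1.9],[0,0,0.9]]}}

```text
clock: 7.33
tcp_pos: [647.9, 238.1, 179.7]
eef_rot: [-180.0, -0.0, 90.4]
wrist_force: [0.6, 0.0, -1.9]
finger_gap: 61.7
grip_force: 30.0
```

{"name": "arm_command", "arguments": {"linear": [[0,0,0],[0,0,0],[0,0,0],[0,0,0.006],[0,0,0.01],[0,0,0.01],[0,0,0.006],[0,0,0.004],[0,0,0],[0,0,0]], "delta_rot": [[0,0,0],[0,0,0],[0,0,0],[0,0,0],[0,0,0],[0,0,0],[0,0,0],[0,0,0],[0,0,0],[0,0,0]]}}

```text
clock: 8.17
tcp_pos: [647.2, 235.3, 143.6]
eef_rot: [-180.0, 0.0, 90.4]
wrist_force: [-0.1, 0.0, -1.3]
finger_gap: 61.2
grip_force: 30.0
```

```bash
python3 - <<'E'
from sil import *
np.set_printoptions(precision=1,suppress=True)
o=manip.get_obs(); print(o["tcp_pos"],o["eef_rot"],o["finger_gap"],o["clock"])
T=[]
for n,z in(("top",0),("scene",0)):
    im=vision.read_camera(n); cv2.imwrite(f"pics/{n}1.png",im)
    u,v=proj(n,[[647,236,110]])[0].astype(int)
    t=cv2.resize(im[v-30:v+30,u-33:u+33],(396,360),interpolation=cv2.INTER_CUBIC); t=cv2.convertScaleAbs(t,alpha=1.3)
    print(n,"u0",u-33,"v0",v-30); T.append(t)
    for d in vision.outline_of(n,"spacer_c"): print(d["conf"],d["xy"],d["region"].sum())
cv2.imwrite("pics/held1.png",np.hstack(T))
E
```

```text
[647.2 235.3 143.6] [-180.     0.    90.4] 61.20591556448654 8.1667
top u0 145 v0 116
scene u0 300 v0 142
```

View pics/held1.png

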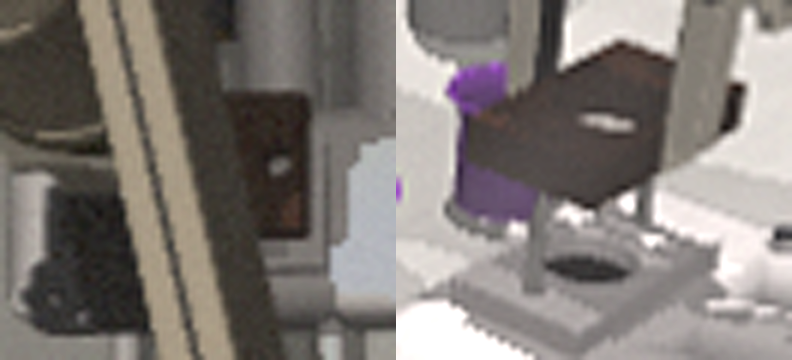

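```bash
python3 - <<'E'
from fit import *
from scipy.optimize import least_squares
np.set_printoptions(precision=1,suppress=True)
t=lambda n,x,y:((145+(x-2.5)/6,116+(y-2.5)/6) if n=="top" else (300+(x-398.5)/6,142+(y-2.5)/6))
L=[("top",31,-52,149.5,308,93),("top",-31,-52,149.5,308,238),("top",0,-40,145,281,165),
("scene",-31,52,149.5,622,40),("scene",-31,-52,149.5,468,118),("scene",31,52,149.5,746,85),("scene",31,-52,129.5,597,208)]
for cams in(("top","scene"),("top",),("scene",)):
    l=[r for r in L if r[0] in cams]
    f=lambda p:np.concatenate([proj(r[0],place(np.array([r[1:4]],float),p))[0]-t(r[0],*r[4:]) for r in l])
    p=least_squares(f,(647,236,0)).x; print(cams,p); print(f(p).reshape(-1,2).T)
E
```

```text
('top', 'scene') [648.  234.7   0. ]
[[-0.3 -0.7 -0.2 -0.4 -0.1 -0.  -1.1]
 [ 0.  -1.2 -0.1 -0.3 -0.3 -0.1  1. ]]
('top',) [646.2 233.6   0.8]
[[-0.  -0.2  0.2]
 [ 0.5 -0.8  0.3]]
('scene',) [648.3 235.8   0.7]
[[-0.2  0.4  0.2 -0.4]
 [-0.4 -0.3 -0.4  0.9]]
```

{"name": "arm_command", "arguments": {"linear": [[0.0007,0,0.002],[0,0,0.005],[0,0,0.006],[0,0,0.006],[0,0,0.006],[0,0,0.006],[0,0,0.006],[0,0,0.006],[0,0,0.004],[0,0,0]], "delta_rot": [[0,0,0],[0,0,0],[0,0,0],[0,0,0],[0,0,0],[0,0,0],[0,0,0],[0,0,0],[0,0,0],[0,0,0]]}}

```text
clock: 9.2
tcp_pos: [646.7, 235.9, 95.4]
eef_rot: [-179.9, 0.0, 90.4]
wrist_force: [-0.3, -0.5, -0.6]
finger_gap: 61.6
grip_force: 30.0
```

```bash
python3 -c "
from h import *
o=manip.get_obs(); print({k:np.round(o[k],2) for k in('clock','tcp_pos','eef_rot','wrist_force','wrist_torque','finger_gap')})"
```

```text
{'clock': np.float64(9.2), 'tcp_pos': array([646.71, 235.86,  95.44]), 'eef_rot': array([-1.7989e+02,  3.0000e-02,  9.0420e+01]), 'wrist_force': array([-0.32, -0.52, -0.65]), 'wrist_torque': array([-0.09,  0.06, -0.01]), 'finger_gap': np.float64(61.6)}
```

{"name": "arm_command", "arguments": {"linear": [[0,0,0.002],[0,0,0.002],[0,0,0.001],[0,0,0.001],[0,0,0.0005],[0,0,0],[0,0,0],[0,0,0],[0,0,0],[0,0,0]], "delta_rot": [[0,0,0],[0,0,0],[0,0,0],[0,0,0],[0,0,0],[0,0,0],[0,0,0],[0,0,0],[0,0,0],[0,0,0]]}}

```text
clock: 10.03
tcp_pos: [647.5, 236.1, 90.6]
eef_rot: [180.0, -0.0, 90.4]
wrist_force: [0.2, 0.4, -1.4]
finger_gap: 61.8
grip_force: 30.0
```

{"name": "arm_command", "arguments": {"linear": [[0,0,0.0005],[0,0,0.0005],[0,0,0.0005],[0,0,0.0005],[0,0,0],[0,0,0],[0,0,0],[0,0,0],[0,0,0],[0,0,0]], "delta_rot": [[0,0,0],[0,0,0],[0,0,0],[0,0,0],[0,0,0],[0,0,0],[0,0,0],[0,0,0],[0,0,0],[0,0,0]]}}

```text
clock: 10.87
tcp_pos: [647.6, 236.1, 89.1]
eef_rot: [180.0, -0.0, 90.4]
wrist_force: [-2.9, -0.5, 4.0]
finger_gap: 61.9
grip_force: 30.0
```

{"name": "arm_command", "arguments": {"linear": [[0,0,0],[0,0,0],[0,0,0],[0,0,0],[0,0,-0.003],[0,0,-0.01],[0,0,-0.02],[0,0,-0.02],[0,0,-0.01],[0,0,0]], "delta_rot": [[0,0,0],[0,0,0],[0,0,0],[0,0,0],[0,0,0],[0,0,0],[0,0,0],[0,0,0],[0,0,0],[0,0,0]], "gripper": 1}}

```text
clock: 11.7
tcp_pos: [649.7, 236.7, 156.3]
eef_rot: [179.6, -0.1, 90.4]
wrist_force: [1.1, -0.4, -0.0]
finger_gap: 93.0
grip_force: 0.0
```

```bash
python3 plan.py 599.8,16,130,138.9 .,.,28,.
```

```text
t 11.7 pose [649.7 236.7 156.3  90.4] rp [ 1.7963e+02 -1.0000e-01] F [ 1.1 -0.4 -0. ] gap 93.0
[[-0.009, -0.002, 0.001], [-0.018, -0.005, 0.002], [-0.027, -0.009, 0.004], [-0.026, -0.013, 0.003], [-0.024, -0.014, 0.003], [-0.022, -0.017, 0.003], [-0.021, -0.02, 0.004], [-0.018, -0.021, 0.003], [-0.011, -0.016, 0.002], [-0.0045, -0.008, 0.0013]]
[[0, 0, -2.0], [0, 0, -4.1], [0, 0, -6.0], [0, 0, -6.1], [0, 0, -6.0], [0, 0, -6.1], [0, 0, -6.1], [0, 0, -6.0], [0, 0, -4.1], [0, 0, -2.0]]
[[0, 0, 0.017], [0, 0, 0.034], [0, 0, 0.034], [0, 0, 0.017], [0, 0, 0.0], [0, 0, 0.0], [0, 0, 0.0], [0, 0, 0.0], [0, 0, 0.0], [0, 0, 0.0]]
[[0, 0, -0.0], [0, 0, -0.0], [0, 0, -0.0], [0, 0, -0.0], [0, 0, 0], [0, 0, 0], [0, 0, 0], [0, 0, 0], [0, 0, 0], [0, 0, 0]]
```

{"name": "arm_command", "arguments": {"linear": [[-0.009,-0.002,0.001],[-0.018,-0.005,0.002],[-0.027,-0.009,0.004],[-0.026,-0.013,0.003],[-0.024,-0.014,0.003],[-0.022,-0.017,0.003],[-0.021,-0.02,0.004],[-0.018,-0.021,0.003],[-0.011,-0.016,0.002],[-0.0045,-0.008,0.001]], "delta_rot": [[0,0,-2.0],[0,0,-4.1],[0,0,-6.0],[0,0,-6.1],[0,0,-6.0],[0,0,-6.1],[0,0,-6.1],[0,0,-6.0],[0,0,-4.1],[0,0,-2.0]]}}

```text
clock: 12.53
tcp_pos: [596.1, 12.8, 124.0]
eef_rot: [-179.9, -0.1, 139.1]
wrist_force: [0.4, -0.1, 0.8]
finger_gap: 93.4
grip_force: 0.0
```

{"name": "arm_command", "arguments": {"linear": [[0,0,0.01],[0,0,0.015],[0,0,0.01],[0,0,0],[0,0,0],[0,0,0],[0,0,0],[0,0,0],[0,0,0],[0,0,0]], "delta_rot": [[0,0,0],[0,0,0],[0,0,0],[0,0,0],[0,0,0],[0,0,0],[0,0,0],[0,0,0],[0,0,0],[0,0,0]]}}

```text
clock: 13.37
tcp_pos: [597.9, 15.5, 91.0]
eef_rot: [180.0, 0.0, 138.9]
wrist_force: [0.0, -0.4, -0.4]
finger_gap: 93.1
grip_force: 0.0
```

```bash
python3 plan.py 599.8,16,28.5,138.9,25
```

```text
t 13.4 pose [597.9  15.5  91.  138.9] rp [1.7997e+02 4.0000e-02] F [ 0.  -0.4 -0.4] gap 93.1
[[0, 0, 0.01], [-0.001, 0.001, 0.021], [0, 0, 0.021], [-0.0001, 0.0007, 0.0105], [0, 0, 0.0], [0, 0, 0.0], [0, 0, 0.0], [0, 0, 0.0], [0, 0, 0.0], [0, 0, 0.0]]
[[0, 0, 0.0], [0, 0, 0.0], [0, 0, 0.0], [0, 0, 0.0], [0, 0, 0], [0, 0, 0], [0, 0, 0], [0, 0, 0], [0, 0, 0], [0, 0, 0]]
```

{"name": "arm_command", "arguments": {"linear": [[0,0,0.01],[-0.001,0.001,0.021],[0,0,0.021],[0,0.0007,0.0105],[0,0,0],[0,0,0],[0,0,0],[0,0,0],[0,0,0],[0,0,0]], "delta_rot": [[0,0,0],[0,0,0],[0,0,0],[0,0,0],[0,0,0],[0,0,0],[0,0,0],[0,0,0],[0,0,0],[0,0,0]]}}

```text
clock: 14.2
tcp_pos: [600.2, 16.0, 29.2]
eef_rot: [179.9, 0.1, 138.9]
wrist_force: [0.6, 0.6, 0.2]
finger_gap: 93.1
grip_force: 0.0
```

{"name": "arm_command", "arguments": {"linear": [[0,0,0],[0,0,0],[0,0,0],[0,0,0],[0,0,0],[0,0,0],[0,0,0],[0,0,0],[0,0,0],[0,0,0]], "delta_rot": [[0,0,0],[0,0,0],[0,0,0],[0,0,0],[0,0,0],[0,0,0],[0,0,0],[0,0,0],[0,0,0],[0,0,0]], "gripper": 0.4, "grip_force": 35}}

```text
clock: 15.03
tcp_pos: [599.3, 16.0, 28.0]
eef_rot: [-180.0, -0.0, 138.9]
wrist_force: [-0.9, -0.6, 0.6]
finger_gap: 55.8
grip_force: 35.0
```

```bash
python3 plan.py .,.,150,. 647.4,236.2,165,90.4,30
```

```text
t 15.0 pose [599.3  16.   28.  138.9] rp [-1.7999e+02 -1.0000e-02] F [-0.9 -0.6  0.6] gap 55.8
[[0, 0, -0.01], [0, 0, -0.021], [0, 0, -0.03], [0, 0, -0.031], [0, 0, -0.02], [0, 0, -0.01], [0.005, 0.008, -0.001], [0.009, 0.016, -0.001], [0.016, 0.023, -0.002], [0.019, 0.022, -0.002]]
[[0, 0, -0.0], [0, 0, -0.0], [0, 0, -0.0], [0, 0, -0.0], [0, 0, -0.0], [0, 0, -0.0], [0, 0, 2.0], [0, 0, 4.1], [0, 0, 6.0], [0, 0, 6.1]]
[[0.02, 0.019, -0.002], [0.023, 0.017, -0.001], [0.024, 0.014, -0.002], [0.026, 0.012, -0.002], [0.017, 0.006, -0.001], [0.0095, 0.0027, -0.001], [0, 0, 0.0], [0, 0, 0.0], [0, 0, 0.0], [0, 0, 0.0]]
[[0, 0, 6.1], [0, 0, 6.0], [0, 0, 6.1], [0, 0, 6.1], [0, 0, 4.0], [0, 0, 2.0], [0, 0, 0], [0, 0, 0], [0, 0, 0], [0, 0, 0]]
```

{"name": "arm_command", "arguments": {"linear": [[0,0,-0.01],[0,0,-0.021],[0,0,-0.03],[0,0,-0.031],[0,0,-0.02],[0,0,-0.01],[0.005,0.008,-0.001],[0.009,0.016,-0.001],[0.016,0.023,-0.002],[0.019,0.022,-0.002]], "delta_rot": [[0,0,0],[0,0,0],[0,0,0],[0,0,0],[0,0,0],[0,0,0],[0,0,2.0],[0,0,4.1],[0,0,6.0],[0,0,6.1]]}}

```text
clock: 15.87
tcp_pos: [616.7, 99.1, 154.9]
eef_rot: [-179.9, -0.1, 120.3]
wrist_force: [0.1, -0.2, -3.4]
finger_gap: 55.3
grip_force: 35.0
```

{"name": "arm_command", "arguments": {"linear": [[0.02,0.019,-0.002],[0.023,0.017,-0.001],[0.024,0.014,-0.002],[0.026,0.012,-0.002],[0.017,0.006,-0.001],[0.0095,0.0027,-0.001],[0,0,0],[0,0,0],[0,0,0],[0,0,0]], "delta_rot": [[0,0,6.1],[0,0,6.0],[0,0,6.1],[0,0,6.1],[0,0,4.0],[0,0,2.0],[0,0,0],[0,0,0],[0,0,0],[0,0,0]]}}

```text
clock: 16.7
tcp_pos: [647.2, 235.0, 164.5]
eef_rot: [-179.9, 0.0, 90.4]
wrist_force: [0.3, 0.2, -4.4]
finger_gap: 55.6
grip_force: 35.0
```

{"name": "arm_command", "arguments": {"linear": [[0,0,0],[0,0,0],[0,0,0],[0,0,0],[0,0,0],[0,0,0],[0,0,0],[0,0,0],[0,0,0],[0,0,0]], "delta_rot": [[0,0,0],[0,0,0],[0,0,0],[0,0,0],[0,0,0],[0,0,0],[0,0,0],[0,0,0],[0,0,0],[0,0,0]]}}

```text
clock: 17.53
tcp_pos: [647.5, 236.3, 165.0]
eef_rot: [-180.0, 0.0, 90.4]
wrist_force: [-0.7, -0.3, -4.7]
finger_gap: 55.8
grip_force: 35.0
```

```bash
python3 - <<'E'
from h import *
o=manip.get_obs(); print(o["tcp_pos"].round(1),o["eef_rot"].round(2),o["finger_gap"])
T=[]
for n in("top","scene"):
    im=vision.read_camera(n); cv2.imwrite(f"pics/{n}2.png",im)
    u,v=proj(n,[[647,236,140]])[0].astype(int)
    t=cv2.resize(im[v-37:v+37,u-33:u+33],(396,444),interpolation=cv2.INTER_CUBIC); t=cv2.convertScaleAbs(t,alpha=1.2)
    print(n,"u0",u-33,"v0",v-37); T.append(t)
cv2.imwrite("pics/held2.png",np.hstack(T))
E
```

```text
[647.5 236.3 165. ] [-180.      0.     90.42] 55.79170022889094
top u0 143 v0 106
scene u0 301 v0 124
```

View pics/held2.png

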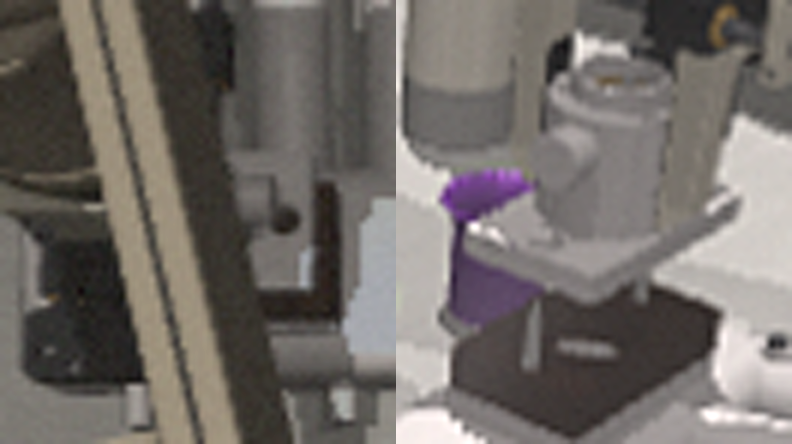

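```bash
python3 - <<'E'
from fit import *
from scipy.optimize import least_squares
np.set_printoptions(precision=1,suppress=True)
t=lambda n,x,y:((143+(x-2.5)/6,106+(y-2.5)/6) if n=="top" else (301+(x-398.5)/6,124+(y-2.5)/6))
for L in([(-31,-52,149,467,229),(31,-52,137,592,305),(31,-52,149,590,283),(31,52,149,739,193)],
 [(-31,-52,95,453,358),(31,-52,95,572,437),(31,52,95,722,310)]):
    f=lambda p:np.concatenate([proj("scene",place(np.array([r[:3]],float),p))[0]-t("scene",*r[3:]) for r in L])
    p=least_squares(f,(647,236,0)).x; print(p); print(f(p).reshape(-1,2).T)
    f=lambda p:np.concatenate([proj("scene",place(np.array([r[:3]],float),[*p,.5]))[0]-t("scene",*r[3:]) for r in L]); print(least_squares(f,(647,236)).x)
print("top hole",at_z("top",t("top",285,217),149), "stud tip z150")
E
```

```text
[649.4 233.7   1. ]
[[-0.6 -0.2  0.7  0.2]
 [-0.1  0.4 -0.5  0.2]]
[649.6 233.8]
[656.4 221.6   1.9]
[[-0.6  1.  -0.4]
 [ 0.9 -3.   2.4]]
[656.8 221.9]
top hole [650.3 197.  149. ] stud tip z150
```

{"name": "arm_command", "arguments": {"linear": [[0,0,0.003],[0,0,0.006],[0,0,0.006],[0,0,0.006],[0,0,0.006],[0,0,0.005],[0,0,0.004],[0,0,0],[0,0,0],[0,0,0]], "delta_rot": [[0,0,0],[0,0,0],[0,0,0],[0,0,0],[0,0,0],[0,0,0],[0,0,0],[0,0,0],[0,0,0],[0,0,0]]}}

```text
clock: 18.47
tcp_pos: [647.8, 236.3, 129.4]
eef_rot: [180.0, -0.0, 90.4]
wrist_force: [-0.9, 0.1, -4.3]
finger_gap: 55.5
grip_force: 35.0
```

{"name": "arm_command", "arguments": {"linear": [[0,0,0.002],[0,0,0.001],[0,0,0.001],[0,0,0],[0,0,0],[0,0,0],[0,0,0],[0,0,0],[0,0,0],[0,0,0]], "delta_rot": [[0,0,0],[0,0,0],[0,0,0],[0,0,0],[0,0,0],[0,0,0],[0,0,0],[0,0,0],[0,0,0],[0,0,0]]}}

```text
clock: 19.3
tcp_pos: [647.6, 236.2, 125.1]
eef_rot: [180.0, 0.0, 90.4]
wrist_force: [-0.0, 0.6, -4.2]
finger_gap: 55.7
grip_force: 35.0
```

{"name": "arm_command", "arguments": {"linear": [[0,0,0.0007],[0,0,0.0005],[0,0,0.0005],[0,0,0.0005],[0,0,0.0003],[0,0,0],[0,0,0],[0,0,0],[0,0,0],[0,0,0]], "delta_rot": [[0,0,0],[0,0,0],[0,0,0],[0,0,0],[0,0,0],[0,0,0],[0,0,0],[0,0,0],[0,0,0],[0,0,0]]}}

```text
clock: 20.13
tcp_pos: [647.6, 236.2, 123.0]
eef_rot: [180.0, -0.0, 90.4]
wrist_force: [-3.0, -1.5, 3.2]
finger_gap: 55.7
grip_force: 35.0
```

{"name": "arm_command", "arguments": {"linear": [[0,0,0],[0,0,0],[0,0,0],[0,0,0],[0,0,-0.005],[0,0,-0.015],[0,0,-0.025],[0,0,-0.02],[0,0,-0.01],[0,0,0]], "delta_rot": [[0,0,0],[0,0,0],[0,0,0],[0,0,0],[0,0,0],[0,0,0],[0,0,0],[0,0,0],[0,0,0],[0,0,0]], "gripper": 1}}

```text
clock: 20.97
tcp_pos: [649.7, 236.8, 202.8]
eef_rot: [179.6, -0.1, 90.4]
wrist_force: [0.5, 0.4, 0.4]
finger_gap: 93.1
grip_force: 0.0
```

```bash
python3 plan.py 439.5,90,100,90
```

```text
t 21.0 pose [649.7 236.8 202.8  90.4] rp [ 1.796e+02 -1.100e-01] F [0.5 0.4 0.4] gap 93.1
[[-0.006, -0.009, 0.004], [-0.012, -0.017, 0.009], [-0.018, -0.027, 0.013], [-0.019, -0.026, 0.013], [-0.018, -0.026, 0.012], [-0.018, -0.027, 0.013], [-0.018, -0.026, 0.013], [-0.019, -0.026, 0.013], [-0.012, -0.018, 0.008], [-0.006, -0.0087, 0.0048]]
[[0, 0, 0.0], [0, 0, 0.1], [0, 0, 0.0], [0, 0, 0.1], [0, 0, 0.0], [0, 0, 0.1], [0, 0, 0.0], [0, 0, 0.1], [0, 0, 0.0], [0, 0, 0.0]]
```

{"name": "arm_command", "arguments": {"linear": [[-0.006,-0.009,0],[-0.012,-0.017,0],[-0.018,-0.027,0],[-0.019,-0.026,0],[-0.018,-0.026,0.012],[-0.018,-0.027,0.018],[-0.018,-0.026,0.018],[-0.019,-0.026,0.018],[-0.012,-0.018,0.013],[-0.006,-0.0087,0.01]], "delta_rot": [[0,0,0.0],[0,0,0.1],[0,0,0.0],[0,0,0.1],[0,0,0.0],[0,0,0.1],[0,0,0.0],[0,0,0.1],[0,0,0.0],[0,0,0.0]]}}

```text
clock: 21.8
tcp_pos: [433.6, 88.1, 105.6]
eef_rot: [-179.8, 0.0, 90.0]
wrist_force: [-0.4, 0.3, 0.7]
finger_gap: 92.9
grip_force: 0.0
```

{"name": "arm_command", "arguments": {"linear": [[0,0,0.01],[0,0,0.005],[0,0,0],[0,0,0],[0,0,0],[0,0,0],[0,0,0],[0,0,0],[0,0,0],[0,0,0]], "delta_rot": [[0,0,0],[0,0,0],[0,0,0],[0,0,0],[0,0,0],[0,0,0],[0,0,0],[0,0,0],[0,0,0],[0,0,0]]}}

```text
clock: 22.63
tcp_pos: [437.5, 89.5, 93.7]
eef_rot: [180.0, -0.0, 90.0]
wrist_force: [-0.2, 0.2, 0.2]
finger_gap: 92.8
grip_force: 0.0
```

```bash
python3 plan.py 439.5,90,18,90,25
```

```text
t 22.6 pose [437.5  89.5  93.7  90. ] rp [179.99  -0.  ] F [-0.2  0.2  0.2] gap 92.8
[[0, 0, 0.006], [0, 0.001, 0.013], [0, 0, 0.019], [0, 0.001, 0.019], [0, 0, 0.012], [0.0005, 0, 0.0067], [0, 0, 0.0], [0, 0, 0.0], [0, 0, 0.0], [0, 0, 0.0]]
[[0, 0, 0.0], [0, 0, 0.0], [0, 0, 0.0], [0, 0, 0.0], [0, 0, 0.0], [0, 0, 0.0], [0, 0, 0], [0, 0, 0], [0, 0, 0], [0, 0, 0]]
```

{"name": "arm_command", "arguments": {"linear": [[0,0,0.006],[0,0.001,0.013],[0,0,0.019],[0,0.001,0.019],[0,0,0.013],[0.0005,0,0.0077],[0,0,0],[0,0,0],[0,0,0],[0,0,0]], "delta_rot": [[0,0,0],[0,0,0],[0,0,0],[0,0,0],[0,0,0],[0,0,0],[0,0,0],[0,0,0],[0,0,0],[0,0,0]]}}

```text
clock: 23.47
tcp_pos: [440.4, 90.0, 16.9]
eef_rot: [179.9, -0.0, 90.0]
wrist_force: [0.8, 0.3, 0.2]
finger_gap: 93.1
grip_force: 0.0
```

{"name": "arm_command", "arguments": {"linear": [[0,0,0],[0,0,0],[0,0,0],[0,0,0],[0,0,0],[0,0,0],[0,0,0],[0,0,0],[0,0,0],[0,0,0]], "delta_rot": [[0,0,0],[0,0,0],[0,0,0],[0,0,0],[0,0,0],[0,0,0],[0,0,0],[0,0,0],[0,0,0],[0,0,0]], "gripper": 0.3, "grip_force": 20}}

```text
clock: 24.3
tcp_pos: [439.4, 89.9, 15.9]
eef_rot: [-180.0, -0.0, 90.0]
wrist_force: [-0.8, 0.6, 1.9]
finger_gap: 61.4
grip_force: 20.4
```

```bash
python3 plan.py .,.,195,. 647.5,236.2,205,90,30
```

```text
t 24.3 pose [439.4  89.9  15.9  90. ] rp [-180.   -0.] F [-0.8  0.6  1.9] gap 61.4
[[0, 0, -0.012], [0, 0, -0.024], [0, 0, -0.036], [0, 0, -0.035], [0, 0, -0.036], [0, 0, -0.024], [0, 0, -0.0121], [0.005, 0.008, 0.0], [0.011, 0.015, -0.001], [0.016, 0.023, -0.001]]
[[0, 0, -0.0], [0, 0, -0.0], [0, 0, -0.0], [0, 0, -0.0], [0, 0, -0.0], [0, 0, -0.0], [0, 0, -0.0], [0, 0, 0.0], [0, 0, 0.0], [0, 0, 0.0]]
[[0.017, 0.023, -0.001], [0.016, 0.024, -0.001], [0.016, 0.023, -0.002], [0.016, 0.023, -0.001], [0.017, 0.023, -0.001], [0.016, 0.023, -0.001], [0.011, 0.015, -0.001], [0.0052, 0.0082, 0.0], [0, 0, 0.0], [0, 0, 0.0]]
[[0, 0, 0.0], [0, 0, 0.0], [0, 0, 0.0], [0, 0, 0.0], [0, 0, 0.0], [0, 0, 0.0], [0, 0, 0.0], [0, 0, 0.0], [0, 0, 0], [0, 0, 0]]
```

{"name": "arm_command", "arguments": {"linear": [[0,0,0],[0,0,0],[0,0,0],[0,0,-0.005],[0,0,-0.01],[0,0,-0.01],[0,0,-0.005],[0,0,0],[0,0,0],[0,0,0]], "delta_rot": [[0,0,0],[0,0,0],[0,0,0],[0,0,0],[0,0,0],[0,0,0],[0,0,0],[0,0,0],[0,0,0],[0,0,0]], "gripper": 1}}

```text
clock: 25.13
tcp_pos: [439.3, 89.9, 45.9]
eef_rot: [180.0, -0.0, 90.0]
wrist_force: [0.3, 0.2, 0.6]
finger_gap: 93.0
grip_force: 0.0
```

{"name": "arm_command", "arguments": {"linear": [[0,0,0],[0,0,0],[0,0,0],[0,0,0],[0,0,0],[0,0,0],[0,0,0],[0,0,0],[0,0,0],[0,0,0]], "delta_rot": [[0,0,0],[0,0,0],[0,0,0],[0,0,0],[0,0,0],[0,0,0],[0,0,0],[0,0,0],[0,0,0],[0,0,0]], "gripper": 0.3, "grip_force": 25}}

```text
clock: 25.97
tcp_pos: [439.3, 89.9, 45.8]
eef_rot: [-180.0, -0.0, 90.0]
wrist_force: [-0.1, 1.0, -0.8]
finger_gap: 60.9
grip_force: 26.2
```

{"name": "arm_command", "arguments": {"linear": [[0,0,-0.005],[0,0,-0.01],[0,0,-0.01],[0,0,-0.005],[0,0,0],[0,0,0],[0,0,0],[0,0,0],[0,0,0],[0,0,0]], "delta_rot": [[0,0,0],[0,0,0],[0,0,0],[0,0,0],[0,0,0],[0,0,0],[0,0,0],[0,0,0],[0,0,0],[0,0,0]]}}

```text
clock: 26.8
tcp_pos: [439.1, 89.9, 75.4]
eef_rot: [-180.0, 0.0, 90.0]
wrist_force: [-0.0, -1.0, -0.9]
finger_gap: 60.5
grip_force: 26.4
```

```bash
python3 - <<'E'
from h import *
im=vision.read_camera("scene"); cv2.imwrite("pics/scene3.png",im); o=manip.get_obs(); print(o["tcp_pos"].round(1),o["wrist_force"].round(1),o["wrist_torque"].round(2),o["finger_gap"])
u,v=proj("scene",[[439,90,50]])[0].astype(int)
cv2.imwrite("pics/horn3.png",cv2.resize(im[v-40:v+40,u-45:u+45],(540,480),interpolation=cv2.INTER_CUBIC)); print(u-45,v-40)
E
```

```text
[439.1  89.9  75.5] [-1.1 -0.6 -1.1] [-0.07  0.03  0.02] 60.50756784017068
189 143
```

View pics/horn3.png

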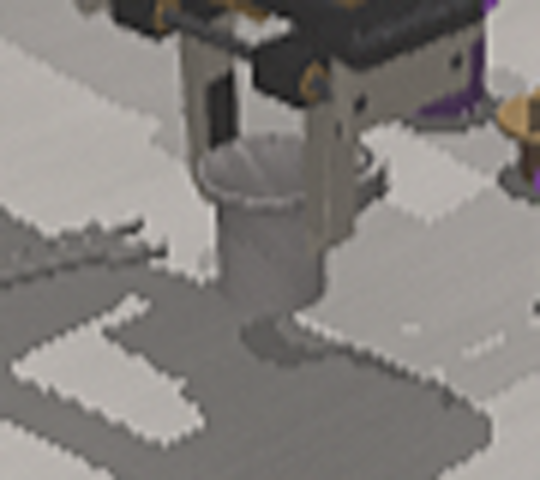

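```bash
python3 - <<'E'
from sil import *
np.set_printoptions(precision=1,suppress=True)
for n in C: vision.read_camera(n)
Su=[q+[0,0,95] for q in S["throttle_c"]]; R={}
for n in C:
    c=proj(n,[[648,236,130]])[0]
    D=[d for d in vision.outline_of(n,"throttle_c") if np.linalg.norm(np.array(d["xy"])-c)<20]
    if D: R[n]=D[0]["region"].astype(np.float32); print(n,D[0]["conf"])
    for d in vision.tip_of(n,"throttle_c")[:2]: print("tip",n,d["conf"],at_z(n,d["xy"],131))
if R:
    p,s=sfit(Su,(648,236,0),R); print(p,s,*[(n,*sfit(Su,p,{n:R[n]})) for n in R])
E
python3 plan.py .,.,225,. 647.5,236.2,225,90,30
```

```text
scene 0.89
tip scene 0.6 [653.8 239.1 131. ]
top 0.91
tip top 0.55 [730.6  -2.3 131. ]
[647.7 237.    3.1] 1.8107577562332153 ('scene', array([647.2, 235.9,   3.5]), np.float64(0.9175030589103699)) ('top', array([649.7, 237.3,   0.1]), np.float64(0.9105422496795654))
t 27.1 pose [439.4  89.9  75.8  90. ] rp [-180.    0.] F [ 0.4 -0.1 -0.4] gap 60.3
[[0, 0, -0.01], [0, 0, -0.02], [0, 0, -0.03], [0, 0, -0.03], [0, 0, -0.029], [0, 0, -0.02], [0, 0, -0.0102], [0.005, 0.008, 0.0], [0.011, 0.015, 0.0], [0.016, 0.023, 0.0]]
[[0, 0, -0.0], [0, 0, -0.0], [0, 0, -0.0], [0, 0, -0.0], [0, 0, -0.0], [0, 0, -0.0], [0, 0, -0.0], [0, 0, 0.0], [0, 0, 0.0], [0, 0, 0.0]]
[[0.017, 0.023, 0.0], [0.016, 0.024, 0.0], [0.016, 0.023, 0.0], [0.016, 0.023, 0.0], [0.017, 0.023, 0.0], [0.016, 0.023, 0.0], [0.011, 0.015, 0.0], [0.0052, 0.0082, 0.0], [0, 0, 0.0], [0, 0, 0.0]]
[[0, 0, 0.0], [0, 0, 0.0], [0, 0, 0.0], [0, 0, 0.0], [0, 0, 0.0], [0, 0, 0.0], [0, 0, 0.0], [0, 0, 0.0], [0, 0, 0], [0, 0, 0]]
```

{"name": "arm_command", "arguments": {"linear": [[0,0,-0.01],[0,0,-0.02],[0,0,-0.03],[0,0,-0.03],[0,0,-0.029],[0,0,-0.02],[0,0,-0.01],[0.005,0.008,0],[0.011,0.015,0],[0.016,0.023,0]], "delta_rot": [[0,0,0],[0,0,0],[0,0,0],[0,0,0],[0,0,0],[0,0,0],[0,0,0],[0,0,0],[0,0,0],[0,0,0]]}}

```text
clock: 27.98
tcp_pos: [485.2, 121.6, 225.2]
eef_rot: [180.0, 0.0, 90.0]
wrist_force: [-0.0, -0.1, -0.6]
finger_gap: 61.2
grip_force: 26.4
```

{"name": "arm_command", "arguments": {"linear": [[0.017,0.023,0],[0.016,0.024,0],[0.016,0.023,0],[0.016,0.023,0],[0.017,0.023,0],[0.016,0.023,0],[0.011,0.015,0],[0.0054,0.0085,0],[0,0,0],[0,0,0]], "delta_rot": [[0,0,0],[0,0,0],[0,0,0],[0,0,0],[0,0,0],[0,0,0],[0,0,0],[0,0,0],[0,0,0],[0,0,0]]}}

```text
clock: 28.82
tcp_pos: [647.4, 236.4, 223.6]
eef_rot: [-179.9, 0.0, 90.0]
wrist_force: [-0.8, -0.9, -1.0]
finger_gap: 60.7
grip_force: 26.2
```

```bash
python3 - <<'E'
from sil import *
np.set_printoptions(precision=1,suppress=True)
o=manip.get_obs(); print(o["tcp_pos"],o["finger_gap"],o["wrist_force"],o["clock"])
T=[]
for n in("scene",):
    im=vision.read_camera(n); cv2.imwrite(f"pics/{n}4.png",im)
    u,v=proj(n,[[647,236,185]])[0].astype(int)
    t=cv2.resize(im[v-37:v+37,u-40:u+40],(640,592),interpolation=cv2.INTER_CUBIC); t=cv2.convertScaleAbs(t,alpha=1.2)
    print(n,"u0",u-40,"v0",v-37); T.append(t)
    for d in vision.outline_of(n,"horn_c"): print(d["conf"],d["xy"],d["region"].sum())
cv2.imwrite("pics/held4.png",np.hstack(T))
E
```

```text
[647.4 236.4 223.6] 60.6895075741414 [-0.8 -0.9 -1. ] 28.8167
scene u0 296 v0 107
0.81 [316.9, 161.5] 283
0.8 [289.1, 182.2] 495
0.7 [263.5, 147.8] 380
```

View pics/held4.png

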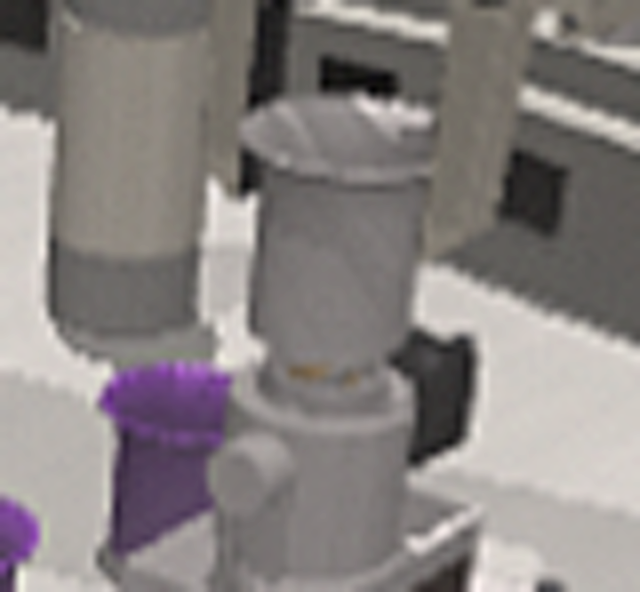

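```bash
python3 - <<'E'
from h import *
for z in (115,140,167,178,200): print(z,((proj("scene",[[647.5,236.3,z]])[0]-[296,107])*8+3.5).round(1))
a=proj("scene",[[647.5,236.3,170]])[0]
print((proj("scene",[[657.5,236.3,170]])[0]-a)*8,(proj("scene",[[647.5,246.3,170]])[0]-a)*8)
# edge profile measure
im=cv2.cvtColor(cv2.imread("pics/scene4.png"),cv2.COLOR_BGR2GRAY).astype(int)
for v in (131,135,139,143,147,152,154,156,158,160,162,166,170): print(v,"z-row y",(v-107)*8+3,im[v,318:360].tolist())
E
```

```text
115 [305.2 511.4]
140 [313.9 439.1]
167 [323.7 358.7]
178 [327.7 325.3]
200 [335.9 257.1]
[27.87461641 10.28718475] [19.41397491 -9.97173422]
131 z-row y 195 [107, 105, 94, 106, 189, 177, 124, 102, 77, 140, 96, 72, 78, 82, 84, 87, 84, 86, 90, 89, 93, 92, 91, 93, 93, 91, 90, 88, 88, 88, 85, 84, 94, 93, 94, 94, 96, 94, 97, 102, 87, 28]
135 z-row y 227 [108, 101, 95, 129, 182, 173, 172, 173, 177, 173, 74, 81, 91, 85, 86, 89, 90, 95, 94, 94, 93, 99, 98, 103, 102, 97, 101, 98, 99, 90, 84, 104, 98, 98, 98, 99, 98, 97, 92, 86, 74, 75]
139 z-row y 259 [82, 74, 80, 150, 154, 151, 153, 151, 149, 116, 77, 90, 92, 98, 97, 101, 100, 103, 103, 105, 102, 97, 98, 100, 99, 101, 102, 101, 95, 93, 101, 115, 96, 87, 82, 73, 73, 76, 78, 76, 79, 78]
143 z-row y 291 [82, 75, 97, 163, 156, 155, 152, 155, 154, 90, 82, 92, 97, 98, 100, 101, 104, 103, 105, 105, 105, 103, 105, 99, 96, 98, 98, 96, 89, 108, 164, 171, 167, 167, 168, 169, 170, 175, 165, 139, 143, 127]
147 z-row y 323 [80, 84, 101, 136, 137, 181, 176, 178, 161, 72, 89, 93, 96, 101, 103, 104, 101, 102, 104, 104, 103, 102, 105, 103, 100, 100, 96, 93, 
[... 1044 characters left out ...]
7, 43, 42, 39, 39, 34, 108, 186, 173, 170, 172, 171]
162 z-row y 443 [70, 71, 65, 62, 66, 82, 108, 122, 136, 137, 137, 137, 133, 114, 101, 105, 105, 106, 104, 107, 106, 102, 101, 104, 105, 101, 101, 98, 93, 60, 42, 39, 33, 30, 37, 97, 159, 177, 173, 172, 171, 170]
166 z-row y 475 [63, 64, 64, 74, 110, 105, 103, 103, 102, 102, 109, 119, 113, 106, 101, 104, 106, 107, 106, 107, 107, 105, 108, 107, 104, 102, 99, 93, 107, 147, 147, 156, 148, 148, 146, 147, 157, 158, 158, 162, 173, 172]
170 z-row y 507 [67, 65, 61, 62, 82, 95, 106, 105, 104, 104, 97, 92, 92, 98, 100, 106, 107, 106, 108, 108, 105, 106, 106, 106, 101, 101, 96, 94, 101, 106, 103, 103, 102, 101, 106, 115, 136, 168, 156, 149, 148, 151]
```

{"name": "arm_command", "arguments": {"linear": [[0,0,0.002],[0,0,0.003],[0,0,0.003],[0,0,0.003],[0,0,0.002],[0,0,0.002],[0,0,0],[0,0,0],[0,0,0],[0,0,0]], "delta_rot": [[0,0,0],[0,0,0],[0,0,0],[0,0,0],[0,0,0],[0,0,0],[0,0,0],[0,0,0],[0,0,0],[0,0,0]]}}

```text
clock: 29.75
tcp_pos: [648.0, 236.5, 210.1]
eef_rot: [180.0, -0.0, 90.0]
wrist_force: [-0.2, -0.1, -1.0]
finger_gap: 60.6
grip_force: 26.2
```

{"name": "arm_command", "arguments": {"linear": [[0,0,0.001],[0,0,0.001],[0,0,0.001],[0,0,0.0005],[0,0,0.0005],[0,0,0],[0,0,0],[0,0,0],[0,0,0],[0,0,0]], "delta_rot": [[0,0,0],[0,0,0],[0,0,0],[0,0,0],[0,0,0],[0,0,0],[0,0,0],[0,0,0],[0,0,0],[0,0,0]]}}

```text
clock: 30.58
tcp_pos: [647.9, 236.4, 205.9]
eef_rot: [180.0, 0.0, 90.0]
wrist_force: [-0.2, -0.6, -0.4]
finger_gap: 60.4
grip_force: 26.2
```

{"name": "arm_command", "arguments": {"linear": [[0,0,0.0005],[0,0,0.0005],[0,0,0.0005],[0,0,0.0005],[0,0,0.0005],[0,0,0.0005],[0,0,0],[0,0,0],[0,0,0],[0,0,0]], "delta_rot": [[0,0,0],[0,0,0],[0,0,0],[0,0,0],[0,0,0],[0,0,0],[0,0,0],[0,0,0],[0,0,0],[0,0,0]]}}

```text
clock: 31.42
tcp_pos: [647.8, 236.4, 202.8]
eef_rot: [180.0, -0.0, 90.0]
wrist_force: [1.1, -0.6, -1.2]
finger_gap: 60.8
grip_force: 26.2
```

{"name": "arm_command", "arguments": {"linear": [[0,0,0.0004],[0,0,0.0004],[0,0,0],[0,0,0],[0,0,0],[0,0,0],[0,0,0],[0,0,0],[0,0,0],[0,0,0]], "delta_rot": [[0,0,0],[0,0,0],[0,0,0],[0,0,0],[0,0,0],[0,0,0],[0,0,0],[0,0,0],[0,0,0],[0,0,0]]}}

```text
clock: 32.25
tcp_pos: [648.0, 236.3, 202.6]
eef_rot: [180.0, -0.0, 90.0]
wrist_force: [-3.0, -1.1, 5.5]
finger_gap: 60.9
grip_force: 26.2
```

{"name": "arm_command", "arguments": {"linear": [[0,0,0],[0,0,0],[0,0,0],[0,0,0],[0,0,0],[0,0,-0.005],[0,0,-0.01],[0,0,-0.02],[0,0,-0.015],[0,0,-0.01]], "delta_rot": [[0,0,0],[0,0,0],[0,0,0],[0,0,0],[0,0,0],[0,0,0],[0,0,0],[0,0,0],[0,0,0],[0,0,0]], "gripper": 1}}

```text
clock: 33.08
tcp_pos: [648.6, 236.6, 265.5]
eef_rot: [179.8, -0.1, 90.0]
wrist_force: [-0.4, 0.3, 1.0]
finger_gap: 93.1
grip_force: 0.0
```

```bash
python3 plan.py 416.3,299.8,235,124 .,.,100,.
```

```text
t 33.1 pose [648.6 236.6 265.5  90. ] rp [ 1.798e+02 -6.000e-02] F [-0.4  0.3  1. ] gap 93.1
[[0.003, -0.011, 0.001], [0.007, -0.022, 0.003], [0.011, -0.032, 0.005], [0.015, -0.031, 0.004], [0.017, -0.03, 0.004], [0.02, -0.029, 0.005], [0.022, -0.026, 0.004], [0.016, -0.017, 0.003], [0.0081, -0.0074, 0.0015], [0, 0, 0.011]]
[[0, 0, -1.6], [0, 0, -3.3], [0, 0, -4.8], [0, 0, -4.9], [0, 0, -4.8], [0, 0, -4.9], [0, 0, -4.8], [0, 0, -3.3], [0, 0, -1.6], [0, 0, -0.0]]
[[0, 0, 0.023], [0, 0, 0.034], [0, 0, 0.033], [0, 0, 0.023], [0, 0, 0.011], [0, 0, 0.0], [0, 0, 0.0], [0, 0, 0.0], [0, 0, 0.0], [0, 0, 0.0]]
[[0, 0, -0.0], [0, 0, -0.0], [0, 0, -0.0], [0, 0, -0.0], [0, 0, -0.0], [0, 0, 0], [0, 0, 0], [0, 0, 0], [0, 0, 0], [0, 0, 0]]
```

{"name": "arm_command", "arguments": {"linear": [[0.003,-0.011,0.001],[0.007,-0.022,0.003],[0.011,-0.032,0.005],[0.015,-0.031,0.004],[0.017,-0.03,0.004],[0.02,-0.029,0.005],[0.022,-0.026,0.004],[0.016,-0.017,0.003],[0.008,-0.0074,0.0015],[0,0,0.011]], "delta_rot": [[0,0,-1.6],[0,0,-3.3],[0,0,-4.8],[0,0,-4.9],[0,0,-4.8],[0,0,-4.9],[0,0,-4.8],[0,0,-3.3],[0,0,-1.6],[0,0,0]], "gripper": 0.55}}

```text
clock: 33.92
tcp_pos: [415.1, 300.9, 223.1]
eef_rot: [179.7, -0.0, 124.2]
wrist_force: [1.3, 0.9, 0.2]
finger_gap: 51.3
grip_force: 0.0
```

{"name": "arm_command", "arguments": {"linear": [[0,0,0.023],[0,0,0.034],[0,0,0.033],[0,0,0.023],[0,0,0.011],[0,0,0],[0,0,0],[0,0,0],[0,0,0],[0,0,0]], "delta_rot": [[0,0,0],[0,0,0],[0,0,0],[0,0,0],[0,0,0],[0,0,0],[0,0,0],[0,0,0],[0,0,0],[0,0,0]]}}

```text
clock: 34.75
tcp_pos: [416.8, 300.1, 98.4]
eef_rot: [179.8, 0.0, 124.0]
wrist_force: [-0.3, 0.1, 0.3]
finger_gap: 50.9
grip_force: 0.0
```

```bash
python3 plan.py 416.3,299.8,47.5,124,20
```

```text
t 34.8 pose [416.8 300.1  98.4 124. ] rp [1.7982e+02 2.0000e-02] F [-0.3  0.1  0.3] gap 50.9
[[0, 0, 0.008], [0, 0, 0.017], [0, 0, 0.017], [0, -0.0006, 0.0089], [0, 0, 0.0], [0, 0, 0.0], [0, 0, 0.0], [0, 0, 0.0], [0, 0, 0.0], [0, 0, 0.0]]
[[0, 0, 0.0], [0, 0, 0.0], [0, 0, 0.0], [0, 0, 0.0], [0, 0, 0], [0, 0, 0], [0, 0, 0], [0, 0, 0], [0, 0, 0], [0, 0, 0]]
```

{"name": "arm_command", "arguments": {"linear": [[0,0,0.008],[0,0,0.017],[0,0,0.016],[0,0,0.0085],[0,0,0],[0,0,0],[0,0,0],[0,0,0],[0,0,0],[0,0,0]], "delta_rot": [[0,0,0],[0,0,0],[0,0,0],[0,0,0],[0,0,0],[0,0,0],[0,0,0],[0,0,0],[0,0,0],[0,0,0]]}}

```text
clock: 35.58
tcp_pos: [415.7, 299.6, 47.5]
eef_rot: [180.0, 0.0, 124.0]
wrist_force: [-0.4, 0.3, -0.2]
finger_gap: 51.2
grip_force: 0.0
```

{"name": "arm_command", "arguments": {"linear": [[0,0,0],[0,0,0],[0,0,0],[0,0,0],[0,0,0],[0,0,0],[0,0,0],[0,0,0],[0,0,0],[0,0,0]], "delta_rot": [[0,0,0],[0,0,0],[0,0,0],[0,0,0],[0,0,0],[0,0,0],[0,0,0],[0,0,0],[0,0,0],[0,0,0]], "gripper": 0.05, "grip_force": 20}}

```text
clock: 36.42
tcp_pos: [415.5, 299.5, 47.0]
eef_rot: [180.0, 0.0, 124.0]
wrist_force: [-0.5, -0.4, -0.8]
finger_gap: 11.9
grip_force: 20.0
```

```bash
python3 plan.py .,.,160,. 530,60,200,115,36 615.3,-271,165,106.5,36
```

```text
t 36.4 pose [415.5 299.5  47.  124. ] rp [180.   0.] F [-0.5 -0.4 -0.8] gap 11.9
[[0, 0, -0.009], [0, 0, -0.019], [0, 0, -0.028], [0, 0, -0.029], [0, 0, -0.019], [0, 0, -0.009], [-0.011, -0.002, -0.002], [-0.022, -0.003, -0.003], [-0.033, -0.004, -0.005], [-0.033, -0.004, -0.005]]
[[0, 0, -0.0], [0, 0, -0.0], [0, 0, -0.0], [0, 0, -0.0], [0, 0, -0.0], [0, 0, -0.0], [0, 0, 0.4], [0, 0, 0.7], [0, 0, 1.2], [0, 0, 1.1]]
[[-0.033, -0.002, -0.005], [-0.033, -0.003, -0.005], [-0.033, -0.001, -0.005], [-0.033, -0.001, -0.005], [-0.022, -0.001, -0.003], [-0.0114, 0.0004, -0.002], [-0.011, -0.002, 0.001], [-0.023, -0.004, 0.003], [-0.033, -0.006, 0.003], [-0.034, -0.005, 0.004]]
[[0, 0, 1.1], [0, 0, 1.1], [0, 0, 1.2], [0, 0, 1.1], [0, 0, 0.7], [0, 0, 0.4], [0, 0, 0.3], [0, 0, 0.6], [0, 0, 0.8], [0, 0, 0.9]]
[[-0.034, -0.005, 0.003], [-0.034, -0.004, 0.004], [-0.034, -0.004, 0.003], [-0.034, -0.003, 0.004], [-0.034, -0.003, 0.003], [-0.034, -0.002, 0.004], [-0.023, -0.001, 0.002], [-0.0112, -0.0007, 0.001], [0, 0, 0.0], [0, 0, 0.0]]
[[0, 0, 0.8], [0, 0, 0.9], [0, 0, 0.8], [0, 0, 0.9], [0, 0, 0.8], [0, 0, 0.9], [0, 0, 0.5], [0, 0, 0.3], [0, 0, 0], [0, 0, 0]]
```

{"name": "arm_command", "arguments": {"linear": [[0,0,-0.009],[0,0,-0.019],[0,0,-0.028],[0,0,-0.029],[0,0,-0.019],[0,0,-0.009],[-0.011,-0.002,-0.002],[-0.022,-0.003,-0.003],[-0.033,-0.004,-0.005],[-0.033,-0.004,-0.005]], "delta_rot": [[0,0,0],[0,0,0],[0,0,0],[0,0,0],[0,0,0],[0,0,0],[0,0,0.4],[0,0,0.7],[0,0,1.2],[0,0,1.1]]}}

```text
clock: 37.25
tcp_pos: [457.4, 207.6, 173.3]
eef_rot: [-179.8, -0.0, 120.7]
wrist_force: [0.5, -0.6, -1.4]
finger_gap: 11.3
grip_force: 20.0
```

{"name": "arm_command", "arguments": {"linear": [[-0.033,-0.002,-0.005],[-0.033,-0.003,-0.005],[-0.033,-0.001,-0.005],[-0.033,-0.001,-0.005],[-0.022,-0.001,-0.003],[-0.011,0,-0.002],[-0.011,-0.002,0.001],[-0.023,-0.004,0.003],[-0.033,-0.006,0.003],[-0.034,-0.005,0.004]], "delta_rot": [[0,0,1.1],[0,0,1.1],[0,0,1.2],[0,0,1.1],[0,0,0.7],[0,0,0.4],[0,0,0.3],[0,0,0.6],[0,0,0.8],[0,0,0.9]]}}

```text
clock: 38.08
tcp_pos: [554.6, -38.9, 187.9]
eef_rot: [-179.9, -0.1, 112.5]
wrist_force: [0.3, -0.1, -0.9]
finger_gap: 12.0
grip_force: 20.0
```

{"name": "arm_command", "arguments": {"linear": [[-0.034,-0.005,0.003],[-0.034,-0.004,0.004],[-0.034,-0.004,0.003],[-0.034,-0.003,0.004],[-0.034,-0.003,0.003],[-0.034,-0.002,0.004],[-0.023,-0.001,0.002],[-0.0112,0,0.001],[0,0,0],[0,0,0]], "delta_rot": [[0,0,0.8],[0,0,0.9],[0,0,0.8],[0,0,0.9],[0,0,0.8],[0,0,0.9],[0,0,0.5],[0,0,0.3],[0,0,0],[0,0,0]]}}

```text
clock: 38.92
tcp_pos: [615.0, -269.5, 164.0]
eef_rot: [-179.9, -0.1, 106.5]
wrist_force: [-1.1, -0.4, -1.6]
finger_gap: 12.3
grip_force: 20.0
```

{"name": "arm_command", "arguments": {"linear": [[0,0,0.004],[0,0,0.004],[0,0,0],[0,0,0],[0,0,0],[0,0,0],[0,0,0],[0,0,0],[0,0,0],[0,0,0]], "delta_rot": [[0,0,0],[0,0,0],[0,0,0],[0,0,0],[0,0,0],[0,0,0],[0,0,0],[0,0,0],[0,0,0],[0,0,0]]}}

```text
clock: 39.75
tcp_pos: [615.5, -270.7, 157.1]
eef_rot: [180.0, 0.0, 106.5]
wrist_force: [0.2, 1.0, -1.3]
finger_gap: 11.6
grip_force: 20.0
```

```bash
python3 - <<'E'
from sil import *
np.set_printoptions(precision=1,suppress=True)
o=manip.get_obs(); p0=o["tcp_pos"]; print(p0,o["eef_rot"],o["finger_gap"],o["wrist_force"])
T=[]
for n in("top","scene"):
    im=vision.read_camera(n); cv2.imwrite(f"pics/{n}5.png",im)
    u,v=proj(n,[[615,-271,105]])[0].astype(int)
    t=cv2.resize(im[v-35:v+35,u-33:u+33],(396,420),interpolation=cv2.INTER_CUBIC); t=cv2.convertScaleAbs(t,alpha=1.3)
    print(n,"u0",u-33,"v0",v-35); T.append(t)
    for d in vision.outline_of(n,"stat_c"): print(n,d["conf"],d["xy"],d["region"].sum())
    print(proj(n,[[*p0[:2],p0[2]-47+z] for z in (0,30,34)]))
cv2.imwrite("pics/held5.png",np.hstack(T))
E
```

```text
[ 615.5 -270.7  157.1] [180.    0.  106.5] 11.572343712486633 [ 0.2  1.  -1.3]
top u0 329 v0 123
top 0.41 [359.7, 155.4] 64
[[363.2 157.6]
 [366.5 155.3]
 [366.9 155. ]]
scene u0 114 v0 230
[[147.4 262.9]
 [144.8 249.7]
 [144.4 247.9]]
```

View pics/held5.png

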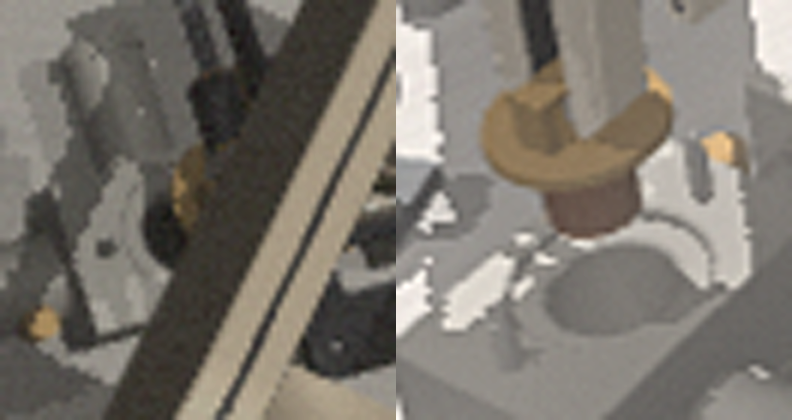

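{"name": "arm_command", "arguments": {"linear": [[0,0,0.003],[0,0,0.006],[0,0,0.007],[0,0,0.008],[0,0,0.008],[0,0,0.008],[0,0,0.008],[0,0,0.006],[0,0,0.002],[0,0,0]], "delta_rot": [[0,0,0],[0,0,0],[0,0,0],[0,0,0],[0,0,0],[0,0,0],[0,0,0],[0,0,0],[0,0,0],[0,0,0]]}}

```text
clock: 40.78
tcp_pos: [614.9, -270.4, 99.9]
eef_rot: [-179.9, -0.1, 106.5]
wrist_force: [0.4, -0.3, -1.1]
finger_gap: 11.9
grip_force: 20.0
```

{"name": "arm_command", "arguments": {"linear": [[0,0,0.001],[0,0,0.001],[0,0,0.001],[0,0,0.001],[0,0,0.001],[0,0,0],[0,0,0],[0,0,0],[0,0,0],[0,0,0]], "delta_rot": [[0,0,0],[0,0,0],[0,0,0],[0,0,0],[0,0,0],[0,0,0],[0,0,0],[0,0,0],[0,0,0],[0,0,0]]}}

```text
clock: 41.62
tcp_pos: [615.4, -270.6, 96.0]
eef_rot: [-180.0, -0.0, 106.5]
wrist_force: [0.2, 1.1, -0.6]
finger_gap: 11.9
grip_force: 20.0
```

{"name": "arm_command", "arguments": {"linear": [[0,0,0.0005],[0,0,0.0005],[0,0,0.0005],[0,0,0.0005],[0,0,0.0005],[0,0,0.0005],[0,0,0.0005],[0,0,0],[0,0,0],[0,0,0]], "delta_rot": [[0,0,0],[0,0,0],[0,0,0],[0,0,0],[0,0,0],[0,0,0],[0,0,0],[0,0,0],[0,0,0],[0,0,0]]}}

```text
clock: 42.45
tcp_pos: [615.4, -270.6, 92.6]
eef_rot: [-180.0, -0.0, 106.5]
wrist_force: [-2.9, 2.0, 1.4]
finger_gap: 11.9
grip_force: 20.0
```

{"name": "arm_command", "arguments": {"linear": [[0,0,0],[0,0,0],[0,0,0],[0,0,0],[0,0,-0.005],[0,0,-0.01],[0,0,-0.02],[0,0,-0.02],[0,0,-0.01],[0,0,0]], "delta_rot": [[0,0,0],[0,0,0],[0,0,0],[0,0,0],[0,0,0],[0,0,0],[0,0,0],[0,0,0],[0,0,0],[0,0,0]], "gripper": 0.5}}

```text
clock: 43.28
tcp_pos: [617.5, -271.7, 162.3]
eef_rot: [179.7, 0.3, 106.5]
wrist_force: [0.9, -0.4, 1.8]
finger_gap: 46.6
grip_force: 0.0
```

```bash
python3 plan.py 421.3,-309.7,150,35.2
```

```text
t 43.3 pose [ 617.5 -271.7  162.3  106.5] rp [179.72   0.28] F [ 0.9 -0.4  1.8] gap 46.6
[[0.001, -0.006, 0.0], [0, -0.012, 0.001], [0, -0.018, 0.001], [-0.002, -0.018, 0.001], [-0.005, -0.018, 0.001], [-0.006, -0.017, 0.002], [-0.008, -0.016, 0.001], [-0.01, -0.015, 0.001], [-0.012, -0.014, 0.001], [-0.013, -0.013, 0.001]]
[[0, 0, 2.2], [0, 0, 4.3], [0, 0, 6.5], [0, 0, 6.5], [0, 0, 6.4], [0, 0, 6.5], [0, 0, 6.5], [0, 0, 6.5], [0, 0, 6.5], [0, 0, 6.5]]
[[-0.015, -0.011, 0.001], [-0.01, -0.006, 0.001], [-0.0054, -0.0027, 0.0003], [0, 0, 0.0], [0, 0, 0.0], [0, 0, 0.0], [0, 0, 0.0], [0, 0, 0.0], [0, 0, 0.0], [0, 0, 0.0]]
[[0, 0, 6.4], [0, 0, 4.4], [0, 0, 2.1], [0, 0, 0], [0, 0, 0], [0, 0, 0], [0, 0, 0], [0, 0, 0], [0, 0, 0], [0, 0, 0]]
```

{"name": "arm_command", "arguments": {"linear": [[0.001,-0.006,0],[0,-0.012,0.001],[0,-0.018,0.001],[-0.002,-0.018,0.001],[-0.005,-0.018,0.001],[-0.006,-0.017,0.002],[-0.008,-0.016,0.001],[-0.01,-0.015,0.001],[-0.012,-0.014,0.001],[-0.013,-0.013,0.001]], "delta_rot": [[0,0,2.2],[0,0,4.3],[0,0,6.5],[0,0,6.5],[0,0,6.4],[0,0,6.5],[0,0,6.5],[0,0,6.5],[0,0,6.5],[0,0,6.5]], "gripper": 1}}

```text
clock: 44.12
tcp_pos: [453.5, -301.3, 146.5]
eef_rot: [-179.9, 0.0, 47.8]
wrist_force: [0.4, 0.2, -0.3]
finger_gap: 92.8
grip_force: 0.0
```

{"name": "arm_command", "arguments": {"linear": [[-0.015,-0.011,0.001],[-0.01,-0.006,0.001],[-0.0054,-0.0027,0],[0,0,0],[0,0,0],[0,0,0],[0,0,0],[0,0,0],[0,0,0],[0,0,0]], "delta_rot": [[0,0,6.4],[0,0,4.4],[0,0,2.1],[0,0,0],[0,0,0],[0,0,0],[0,0,0],[0,0,0],[0,0,0],[0,0,0]]}}

```text
clock: 44.95
tcp_pos: [419.5, -308.5, 145.5]
eef_rot: [-180.0, -0.0, 35.3]
wrist_force: [0.5, -0.6, 0.1]
finger_gap: 93.2
grip_force: 0.0
```

```bash
python3 plan.py 421.3,-309.7,26,35.2,24
```

```text
t 45.0 pose [ 419.5 -308.5  145.5   35.3] rp [-180.   -0.] F [ 0.5 -0.6  0.1] gap 93.2
[[0, 0, 0.008], [0, 0, 0.016], [0, 0.001, 0.024], [0, 0, 0.024], [0.001, 0.001, 0.024], [0, 0, 0.016], [-0.0002, 0.0001, 0.0075], [0, 0, 0.0], [0, 0, 0.0], [0, 0, 0.0]]
[[0, 0, 0.0], [0, 0, 0.0], [0, 0, 0.0], [0, 0, 0.0], [0, 0, 0.0], [0, 0, 0.1], [0, 0, -0.0], [0, 0, 0], [0, 0, 0], [0, 0, 0]]
```

{"name": "arm_command", "arguments": {"linear": [[0,0,0.008],[0,0,0.016],[0,0.001,0.024],[0,0,0.024],[0.001,0.001,0.024],[0,0,0.016],[0,0,0.0075],[0,0,0],[0,0,0],[0,0,0]], "delta_rot": [[0,0,0],[0,0,0],[0,0,0],[0,0,0],[0,0,0],[0,0,0.1],[0,0,0],[0,0,0],[0,0,0],[0,0,0]]}}

```text
clock: 45.78
tcp_pos: [422.0, -310.4, 27.3]
eef_rot: [179.9, -0.0, 35.1]
wrist_force: [0.0, -0.7, 0.0]
finger_gap: 92.9
grip_force: 0.0
```

{"name": "arm_command", "arguments": {"linear": [[0,0,0],[0,0,0],[0,0,0],[0,0,0],[0,0,0],[0,0,0],[0,0,0],[0,0,0],[0,0,0],[0,0,0]], "delta_rot": [[0,0,0],[0,0,0],[0,0,0],[0,0,0],[0,0,0],[0,0,0],[0,0,0],[0,0,0],[0,0,0],[0,0,0]], "gripper": 0.4, "grip_force": 35}}

```text
clock: 46.62
tcp_pos: [421.2, -309.7, 26.1]
eef_rot: [-180.0, 0.0, 35.1]
wrist_force: [-0.1, 0.3, 2.1]
finger_gap: 55.2
grip_force: 35.0
```

```bash
python3 plan.py .,.,150,.,30 615.4,-270.8,150,106.5,30
```

```text
t 46.6 pose [ 421.2 -309.7   26.1   35.1] rp [-180.    0.] F [-0.1  0.3  2.1] gap 55.2
[[0, 0, -0.008], [0, 0, -0.017], [0, 0, -0.025], [0, 0, -0.024], [0, 0, -0.025], [0, 0, -0.017], [0, 0, -0.0079], [0.005, 0.002, 0.0], [0.011, 0.006, 0.0], [0.016, 0.009, 0.0]]
[[0, 0, -0.0], [0, 0, -0.0], [0, 0, -0.0], [0, 0, -0.0], [0, 0, -0.0], [0, 0, -0.0], [0, 0, -0.0], [0, 0, -2.2], [0, 0, -4.3], [0, 0, -6.5]]
[[0.014, 0.011, 0.0], [0.013, 0.012, 0.0], [0.012, 0.014, 0.0], [0.01, 0.015, 0.0], [0.008, 0.016, 0.0], [0.007, 0.017, 0.0], [0.004, 0.017, 0.0], [0.003, 0.018, 0.0], [0, 0.012, 0.0], [-0.0003, 0.0059, 0.0]]
[[0, 0, -6.5], [0, 0, -6.5], [0, 0, -6.4], [0, 0, -6.5], [0, 0, -6.5], [0, 0, -6.5], [0, 0, -6.5], [0, 0, -6.5], [0, 0, -4.3], [0, 0, -2.2]]
```

{"name": "arm_command", "arguments": {"linear": [[0,0,-0.008],[0,0,-0.017],[0,0,-0.025],[0,0,-0.024],[0,0,-0.025],[0,0,-0.017],[0,0,-0.008],[0.005,0.002,0],[0.011,0.006,0],[0.016,0.009,0]], "delta_rot": [[0,0,0],[0,0,0],[0,0,0],[0,0,0],[0,0,0],[0,0,0],[0,0,0],[0,0,-2.2],[0,0,-4.3],[0,0,-6.5]]}}

```text
clock: 47.45
tcp_pos: [455.9, -302.7, 149.4]
eef_rot: [-179.9, 0.0, 48.2]
wrist_force: [0.3, 0.3, -2.6]
finger_gap: 55.3
grip_force: 35.0
```

{"name": "arm_command", "arguments": {"linear": [[0.014,0.011,0],[0.013,0.012,0],[0.012,0.014,0],[0.01,0.015,0],[0.008,0.016,0],[0.007,0.017,0],[0.004,0.017,0],[0.003,0.018,0],[0,0.012,0],[0,0.0059,0]], "delta_rot": [[0,0,-6.5],[0,0,-6.5],[0,0,-6.4],[0,0,-6.5],[0,0,-6.5],[0,0,-6.5],[0,0,-6.5],[0,0,-6.5],[0,0,-4.3],[0,0,-2.2]]}}

```text
clock: 48.28
tcp_pos: [616.1, -269.5, 148.5]
eef_rot: [-179.9, -0.1, 106.8]
wrist_force: [0.4, -0.5, -2.3]
finger_gap: 55.2
grip_force: 35.0
```

{"name": "arm_command", "arguments": {"linear": [[0,0,0.002],[0,0,0.002],[0,0,0.002],[0,0,0.002],[0,0,0],[0,0,0],[0,0,0],[0,0,0],[0,0,0],[0,0,0]], "delta_rot": [[0,0,0],[0,0,0],[0,0,0],[0,0,0],[0,0,0],[0,0,0],[0,0,0],[0,0,0],[0,0,0],[0,0,0]]}}

```text
clock: 49.12
tcp_pos: [615.4, -270.6, 142.3]
eef_rot: [180.0, 0.0, 106.5]
wrist_force: [-0.1, 0.4, -1.9]
finger_gap: 55.2
grip_force: 35.0
```

```bash
python3 - <<'E'
from sil import *
np.set_printoptions(precision=1,suppress=True)
o=manip.get_obs(); p0=o["tcp_pos"]; print(p0,o["eef_rot"],o["finger_gap"],o["wrist_force"])
T=[];zb=p0[2]-26.1
for n in("top","scene"):
    im=vision.read_camera(n); cv2.imwrite(f"pics/{n}6.png",im)
    u,v=proj(n,[[615,-271,115]])[0].astype(int)
    t=cv2.resize(im[v-35:v+35,u-33:u+33],(396,420),interpolation=cv2.INTER_CUBIC); t=cv2.convertScaleAbs(t,alpha=1.3)
    for q in proj(n,place(np.array([(sx*31,sy*54,zb+z) for sx in(-1,1) for sy in(-1,1) for z in(0,10)],float),(p0[0],p0[1],16.5))):
        cv2.circle(t,tuple(((q-[u-33,v-35])*6+2.5).round().astype(int).tolist()),2,(0,255,0),-1)
    print(n,"u0",u-33,"v0",v-35); T.append(t)
cv2.imwrite("pics/held6.png",np.hstack(T))
E
```

```text
[ 615.4 -270.6  142.3] [180.    0.  106.5] 55.228545877788534 [-0.1  0.4 -1.9]
top u0 330 v0 122
scene u0 113 v0 225
```

View pics/held6.png

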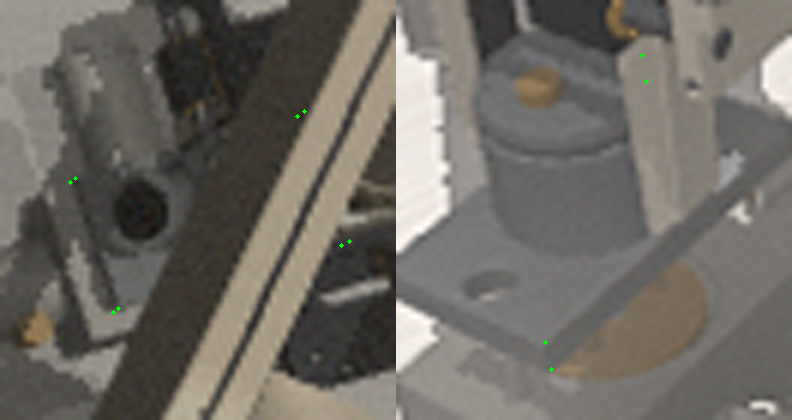

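{"name": "arm_command", "arguments": {"linear": [[0,0,0.003],[0,0,0.005],[0,0,0.005],[0,0,0.005],[0,0,0.005],[0,0,0.004],[0,0,0.002],[0,0,0.001],[0,0,0],[0,0,0]], "delta_rot": [[0,0,0],[0,0,0],[0,0,0],[0,0,0],[0,0,0],[0,0,0],[0,0,0],[0,0,0],[0,0,0],[0,0,0]]}}

```text
clock: 50.05
tcp_pos: [615.5, -270.6, 112.3]
eef_rot: [180.0, 0.0, 106.5]
wrist_force: [0.1, 0.3, -3.1]
finger_gap: 54.9
grip_force: 35.0
```

{"name": "arm_command", "arguments": {"linear": [[0,0,0.001],[0,0,0.001],[0,0,0.001],[0,0,0.0005],[0,0,0.0005],[0,0,0],[0,0,0],[0,0,0],[0,0,0],[0,0,0]], "delta_rot": [[0,0,0],[0,0,0],[0,0,0],[0,0,0],[0,0,0],[0,0,0],[0,0,0],[0,0,0],[0,0,0],[0,0,0]]}}

```text
clock: 50.88
tcp_pos: [615.3, -270.5, 108.1]
eef_rot: [180.0, 0.0, 106.5]
wrist_force: [-0.2, 0.7, -3.0]
finger_gap: 55.4
grip_force: 35.0
```

{"name": "arm_command", "arguments": {"linear": [[0,0,0.0005],[0,0,0.0005],[0,0,0.0005],[0,0,0.0005],[0,0,0.0003],[0,0,0],[0,0,0],[0,0,0],[0,0,0],[0,0,0]], "delta_rot": [[0,0,0],[0,0,0],[0,0,0],[0,0,0],[0,0,0],[0,0,0],[0,0,0],[0,0,0],[0,0,0],[0,0,0]]}}

```text
clock: 51.72
tcp_pos: [615.4, -270.5, 106.2]
eef_rot: [180.0, 0.0, 106.5]
wrist_force: [-3.4, 1.9, 5.2]
finger_gap: 55.2
grip_force: 35.0
```

{"name": "arm_command", "arguments": {"linear": [[0,0,0],[0,0,0],[0,0,0],[0,0,0],[0,0,-0.005],[0,0,-0.015],[0,0,-0.025],[0,0,-0.025],[0,0,-0.02],[0,0,-0.01]], "delta_rot": [[0,0,0],[0,0,0],[0,0,0],[0,0,0],[0,0,0],[0,0,0],[0,0,0],[0,0,0],[0,0,0],[0,0,0]], "gripper": 1}}

```text
clock: 52.55
tcp_pos: [616.9, -271.3, 211.3]
eef_rot: [179.7, 0.3, 106.5]
wrist_force: [-0.6, -0.8, 0.7]
finger_gap: 93.3
grip_force: 0.0
```

{"name": "arm_command", "arguments": {"linear": [[0.005,-0.01,0],[0.01,-0.02,0],[0.01,-0.03,0],[0.01,-0.03,0],[0.01,-0.03,0],[0.01,-0.03,0],[0.01,-0.03,0],[0.01,-0.02,0],[0.005,-0.01,0],[0,0,0]], "delta_rot": [[0,0,0],[0,0,0],[0,0,0],[0,0,0],[0,0,0],[0,0,0],[0,0,0],[0,0,0],[0,0,0],[0,0,0]]}}

```text
clock: 53.38
tcp_pos: [389.6, -253.4, 206.3]
eef_rot: [180.0, 0.0, 106.4]
wrist_force: [-0.9, 0.9, 1.5]
finger_gap: 93.3
grip_force: 0.0
```

```bash
python3 - <<'E'
from h import *
o=manip.get_obs(); print(o["tcp_pos"].round(1),o["clock"])
a=vision.read_camera("scene"); b=vision.read_camera("top")
A=cv2.resize(a[100:330,60:380],(800,575),interpolation=cv2.INTER_CUBIC)
cv2.imwrite("pics/fin.png",A); cv2.imwrite("pics/fint.png",cv2.resize(b[80:290,120:410],(800,579),interpolation=cv2.INTER_CUBIC))
E
```

```text
[ 389.6 -253.4  206.3] 53.3833
```

View pics/fin.png

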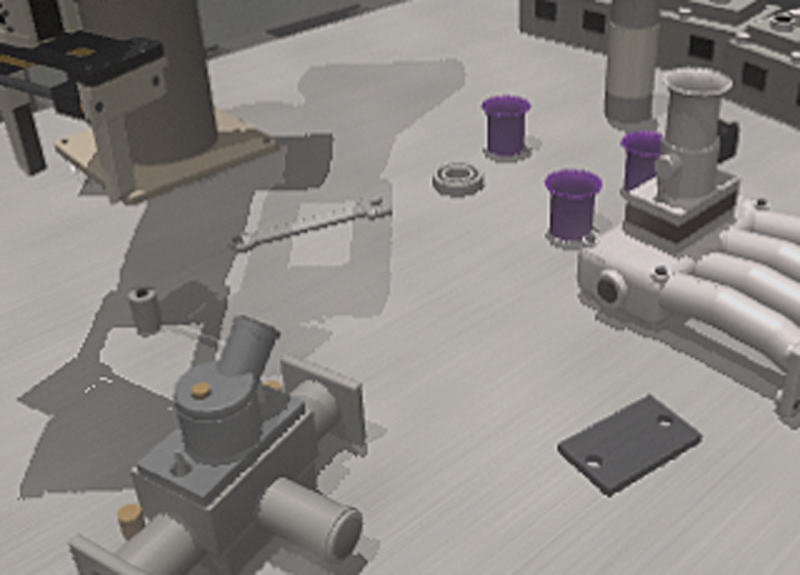

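The final scene picture shows the spacer, throttle body and horn stacked upright at about (690,150). The outlet is flat on the crossover at about (215,420) with its studs through the holes, and the blanking plate, socket and bearing have not moved. Each part reached its expected seating height with contact force, so I'm handing in.

```bash
python3 -c "
from bench import close_job
print(close_job())"
```

```text
the job is handed in; nothing more can be done
None
```

The job is handed in at about 53 s of 141 s: the spacer, throttle body and air horn are on the throttle flange, and the thermostat and water outlet are on the crossover. Each part was set down with light contact within 0.2 mm of its expected height, and the final picture shows everything upright with the blanking plate, socket, bearing and purple look-alikes untouched.

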